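# Tighten the walnut mill's foot nut and load its hopper

### The arm

A 6-joint arm with a two-finger parallel gripper is mounted at the origin on the work surface. World frame = base frame: x ahead of the robot, y to its left, z up, the work surface at z = 0. Lengths are in mm, angles in rad, forces in N, time in s.
With the tool pointing down it reaches from about 325 to 1000 mm from the base axis. Payload 5.1 kg.
Tool frame: the origin (TCP) lies midway between the tips of the shut fingers; the grasp point (between the pads) lies 19 mm behind it; z points along the fingers, y is the line along which they close (so a half turn about z gives the same grasp; the last joint's range is limited). The gripper opens to 85 mm and grips with 20 to 120 N. Pads are 22 mm wide; open, the fingers measure 114 mm over their backs; the gripper's body (76 mm by 85 mm) begins 54 mm behind the grasp point. The pads swing forward as they close: fully open they stand 13 mm farther back than shut.
Start: joints at [1.24, 0.124, 1.65, -0, 1.367, -0.083], TCP at [159.449, 630.128, 231.322] pointing down, gripper open.
Joint ranges: [-2.61, 2.61], [-1.02, 2.33], [0.03, 2.71], [-1.35, 4.49], [0.32, 2.68], [-2.91, 2.91]. Speed limits (rad/s): [2.57, 2.57, 3.14, 3.14, 3.14, 3.14].

### API

Orientations are given as a unit quaternion [x, y, z, w].
In Python, from cell import robot, imaging, ticket gives the robot as it stands.
- The arm moves only by the shell command python3 -m handwheel 'ROWS' [FORCE]. ROWS is JSON, a list of rows, each a list of 5 numbers: the opening, from 0 (shut) to 1 (fully open), then the shift along the tool's x, y, z normalised to -1 to 1, where 1 is 300 mm, then the turn about the tool's z normalised to -1 to 1, where 1 is pi rad. In form: [[fingers, dx, dy, dz, twist], ...]. A call has 1 to 12 rows; each row shifts and turns the commanded pose from where the row before left it, along the tool's axes as they then stand; what a row does not reach is not made up. A row lasts 1/10 s, in which the tool goes at most 50 mm and 8.59 degrees, less where a joint would pass 70% of its speed; a pose out of reach is approached as far as the arm can. A call with a number of a shift or a turn outside -1 to 1 is refused whole. A call with a gripper value outside its range is refused whole. The fingers move at their own pace and stop on an object; FORCE is the grip in N (left out, the last holds). Time passes only in rows, so rows that do not move let the fingers close. It gives the time, the measured TCP pose, the force, the opening and the grip force at its end, in the units of the state.
- robot.sense(): the state, without advancing time (a new reading comes with each control period).
- imaging.get_image(name): name is "scene" or "top" or "wrist"; returns a dict with "img" (480x640x3 uint8, red, green, blue), "intrinsics" (3x3 intrinsics, pixels), "R" (3x3) and "t" (3): a world point X has camera coordinates R X + t; the wrist camera has in their place "hand_eye" (4x4, takes a point from camera to tool coordinates, whose origin is the TCP and whose axes are the flange's). Camera axes: x right, y down, z forward; pixel columns grow to the right and rows downward; lengths in mm; the calibration is good to about 2 mm. A picture is of the moment at which its call begins: read the wrist's pose just before it. There is no depth.
- ticket.sign_off(): hands the job in; it is judged then, once.
The state is a dict: "time": time; "joint_positions": joint angles; "joint_velocities": joint speeds; "effort": joint torques, N m; "position": TCP position; "orientation": TCP orientation; "wrist_force": force on the tool from outside, world axes, zero at the start; "wrist_torque": the same for the moment, N m; "finger_gap": opening from 0.0 (shut) to 1.0 (fully open); "grip_force": force on a finger pad.
Only numpy, scipy, OpenCV 4.12 (cv2) and the standard library are available. Lean on these libraries where they do the work, as an engineer would, in place of code of your own. Each camera call takes 0.05 s, during which the arm holds its last target. There are 200 camera calls.

### The job

The nut on the walnut mill's foot has worked loose: set the adjustable wrench flat on it, roll the worm until the jaw is snug on the nut before you turn it, tighten the nut clockwise with the wrench until it stops, and lay the wrench back along its rubber mat. Once the nut is tight, tip the scoop over the mill so that all its walnuts drop into the hopper, and stand the scoop upright again on the middle of its cork coaster. Put the stray walnuts from the table into the hopper too, and do not shift the jars, tub, mug and spoon that stand about.

Things in the scene. Friction and masses are not known exactly. Their poses are not given: they have to be found in the camera images.
- mill: Walnut mill fixed to the table: green base 130 mm square, on it an open square steel hopper (140 mm outside, 5 mm walls, floor 50 mm and rim 105 mm above the table), flywheel at +y; a 3 mm foot strap on the table carries the nut, 100 mm to the mill's +x and 200 mm to its -y. Origin on the table under the hopper's centre; z up.
- hopper_in (a point): Centre of the hopper's floor, 50 mm above the table.
- nut_top (a point): Centre of the top of the brass hexagon nut on the mill's foot: 24 mm across flats, 27.7 mm across corners, from 4 to 22 mm above the table, on a 14 mm stud ending 29 mm above the table. z up; two flats face this point's own +y and -y, the others lie at 60 degrees to them.
- nut (a joint): Turn of the nut in rad, growing clockwise seen from above; loose (0 to 0.4) at the start, firm stop (tight) at 1.25. It takes about 0.1 N m to turn.
- wrench: Steel adjustable wrench, 252 mm long, 0.5 kg. Origin: underside, where a snugly held 24 mm nut is centred; x out of the mouth (handle to -x), y to the moving jaw, z up. Fixed jaw's face y = -12 mm, x -22 to 18. Throat floor x = -17. Head x -61 to -17, y -30 to 30, 14 mm thick. Handle to x = -252, 13 mm thick, 20 mm wide to x = -190, then 23. Centre of mass about x = -80.
- wrench_grip (a point): Middle of the wrench's handle, 100 mm from the origin along -x, 6.5 mm above its underside: a good place to pinch it from above.
- jaw (a joint): Travel of the wrench's moving jaw in m: 0 fully open, growing as it closes; its face is at y = 21 mm minus this value, so the mouth measures 33 mm minus this value; it is snug on the 24 mm nut at 0.009; it can close to 0.0125. At the start it is 0 to 0.003.
- worm (a joint): Turn of the worm in rad, 0 to 10.4; each rad moves the jaw 1.2 mm. Rolling its top towards the wrench's +x (the mouth) closes the jaw, towards -x opens it. It stays where left and takes about 0.03 N m: a fingertip pressed on its top with 5 to 12 N and dragged along the wrench's x, some 15 mm a stroke, turns it.
- worm_axis (a point): Centre of the wrench's knurled brass worm: a roller of radius 10 mm and 20 mm long, axis along the wrench's y, at x = -40, y = 8, z = 11.5 mm of the wrench; its top is 21.5 mm above the wrench's underside, 7.5 mm proud of the head.
- mat: Black rubber mat for the wrench, fixed, 270 x 110 mm, 3 mm thick. Origin at the centre of its underside, x along its length.
- scoop: Aluminium scoop holding the walnuts, 0.28 kg. Origin under its foot; z up. Open box: floor x -44 to 50 mm, 88 mm wide in y, sides 55 mm high, 3 mm walls; at -x a spout rises at 30 degrees to a lip at x = -96 mm, 32 mm up. Black handle bar, 14 (x) by 95 (y) by 18 mm (z), along y, centred at x = 0, 105 mm up. Tipped some 60 degrees, spout down, it empties over the lip.
- coaster: Round cork coaster of the scoop, fixed, radius 75 mm, 4 mm thick. Origin at the centre of its underside.
- honey_jar: Bystander: amber jar with green lid, radius 36, height 100 mm. Origin under its centre.
- tub: Bystander: empty clear tub, radius 42, height 50 mm. Origin under its centre.
- enamel_mug: Bystander: yellow enamel mug, radius 38, height 80 mm. Origin under its centre.
- spoon: Bystander: wooden-handled spoon, 200 mm long. Origin under its middle.
- cream_jar: Bystander: brown jar with white lid, radius 34, height 90 mm. Origin under its centre.
- walnut0: Walnut, a ball of radius 14.5 mm, 14 g; two to four of these are there, at first in the scoop. Origin at its centre.
- walnut1: Walnut, a ball of radius 14.5 mm, 14 g; two to four of these are there, at first in the scoop. Origin at its centre.
- walnut2: Walnut, a ball of radius 14.5 mm, 14 g; two to four of these are there, at first in the scoop. Origin at its centre.
- walnut3: Walnut, a ball of radius 14.5 mm, 14 g; two to four of these are there, at first in the scoop. Origin at its centre.
- stray0: Stray walnut on the table, a ball of radius 14.5 mm, 14 g; one to three of these are there. Origin at its centre.
- stray1: Stray walnut on the table, a ball of radius 14.5 mm, 14 g; one to three of these are there. Origin at its centre.
- stray2: Stray walnut on the table, a ball of radius 14.5 mm, 14 g; one to three of these are there. Origin at its centre.

How it is judged:
By the outcome, as a careful person would: the job done as asked, in the order asked, and still so for the second after the job is handed in, with the robot touching nothing.
Of stray0, stray1, stray2 only 1 to 3 are there at a start; the rules pass over those that are not, and their reading is None.
Of walnut0, walnut1, walnut2, walnut3 only 2 to 4 are there at a start; the rules pass over those that are not, and their reading is None.
At some moment in a run one of wrench may be knocked a few centimetres aside while the robot is not near it.
It also fails if it takes over 210 s, if anything falls off the work surface, if the arm or the gripper's body presses on something with over 40 N, if the wrist force passes 120 N, or if a joint passes its speed limit or range.

## Working session

There is one attempt and no reset: what is moved stays moved. The work goes in short steps, Python scripts to look and compute and a shell command to move; the robot and the scene stay as the last step left them, time stands still between calls to the robot, and variables do not carry over. Pictures are saved under pics/ and viewed, at most 14 in all, crops included, and the job is handed in when it is done.

```bash
ls; mkdir -p pics; python3 - <<'E'
from cell import robot, imaging
import cv2
s=robot.sense(); print({k:s[k] for k in('time','position','orientation','wrist_force','finger_gap')})
for n in('scene','top'):
    d=imaging.get_image(n); cv2.imwrite(f'pics/{n}0.png',d['img'][:,:,::-1]); print(n,d['intrinsics'],d['R'],d['t'])
d=imaging.get_image('wrist');print(d['intrinsics'],d['hand_eye'])
E
```

```text
pics
{'time': 0.0, 'position': array([159.24215554, 629.55428529, 230.02241553]), 'orientation': array([ 1.23583000e-01,  9.92333652e-01, -1.05858040e-03, -2.11036491e-04]), 'wrist_force': array([ 0.30328951, -0.23423464, -0.33102086]), 'finger_gap': 0.998055895465565}
scene [[507.24395611   0.         320.41973428]
 [  0.         507.24395611 231.98236902]
 [  0.           0.           1.        ]] [[ 0.50881953  0.86077261  0.01316043]
 [ 0.66431897 -0.38287727 -0.64193871]
 [-0.54752443  0.33537368 -0.76664301]] [-294.84352436 -369.13761352 1460.52850651]
top [[539.79659939   0.         309.43909212]
 [  0.         539.79659939 239.7141432 ]
 [  0.           0.           1.        ]] [[ 0.02270215 -0.99960112 -0.01679928]
 [-0.99300672 -0.02059874 -0.11624696]
 [ 0.11585454  0.01932086 -0.99307826]] [ -17.10434451  584.56428176 1172.96290575]
[[362.68432959   0.         324.16900102]
 [  0.         362.68432959 239.2705439 ]
 [  0.           0.           1.        ]] [[ 2.93625456e-04 -9.45043509e-01 -3.26944459e-01  8.39902965e+01]
 [ 9.99999956e-01  2.94189513e-04  4.77253935e-05  1.17941987e+00]
 [ 5.10810576e-05 -3.26944458e-01  9.45043554e-01 -1.42516235e+02]
 [ 0.00000000e+00  0.00000000e+00  0.00000000e+00  1.00000000e+00]]
```

View pics/top0.png

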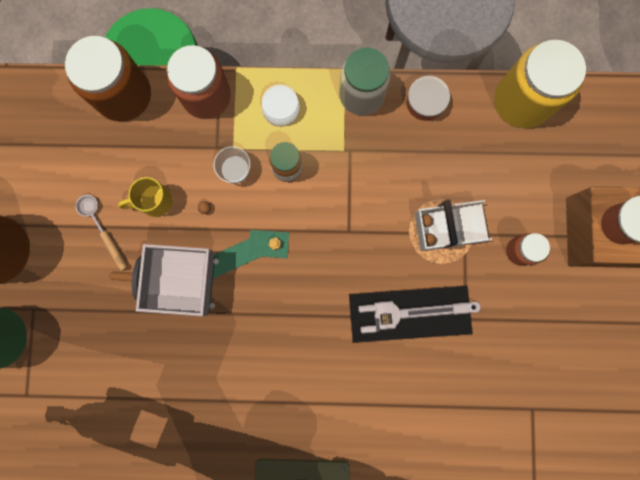

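View pics/scene0.png

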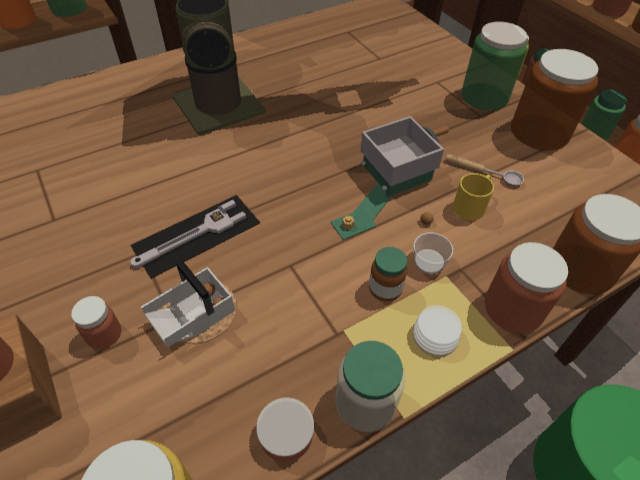

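```bash
cat > h.py <<'E'
import numpy as np, cv2
from cell import robot, imaging
from scipy.spatial.transform import Rotation as Rn
def cam(n):
    s=robot.sense() if n=='wrist' else None
    d=imaging.get_image(n); K=np.array(d['intrinsics'])
    if n=='wrist':
        H=np.array(d['hand_eye']); Rt=Rn.from_quat(s['orientation']).as_matrix()
        Rcw=Rt@H[:3,:3]; p=Rt@H[:3,3]+s['position']; R=Rcw.T; t=-R@p
    else: R=np.array(d['R']); t=np.array(d['t'])
    return dict(img=d['img'],K=K,R=R,t=t)
def save(c,f): np.savez(f,**c)
def load(f): return dict(np.load(f))
def pix(c,X):
    X=np.atleast_2d(X); v=X@c['R'].T+c['t']; v=v@c['K'].T; return v[:,:2]/v[:,2:]
def onz(c,uv,z):
    uv=np.atleast_2d(uv); o=-c['R'].T@c['t']; d=np.c_[uv,np.ones(len(uv))]@np.linalg.inv(c['K']).T@c['R']
    return o+d*((np.broadcast_to(z,len(uv))-o[2])/d[:,2])[:,None]
def crop(c,u0,v0,u1,v1,k,step=20):
    im=cv2.resize(c['img'][v0:v1,u0:u1,::-1],None,fx=k,fy=k,interpolation=cv2.INTER_CUBIC)
    for u in range(-(-u0//step)*step,u1,step):
        cv2.putText(im,str(u),((u-u0)*k,9),0,.33,(255,255,0),1); cv2.line(im,((u-u0)*k,10),((u-u0)*k,16),(255,255,0),1)
    for v in range(-(-v0//step)*step,v1,step):
        cv2.putText(im,str(v),(0,(v-v0)*k+4),0,.33,(255,255,0),1); cv2.line(im,(22,(v-v0)*k),(28,(v-v0)*k),(255,255,0),1)
    return im
def tile(ims,f,w=800,h=600):
    out=np.zeros((h,w,3),np.uint8)
    for im,x,y in ims: out[y:y+im.shape[0],x:x+im.shape[1]]=im[:h-y,:w-x]
    cv2.imwrite(f,out)
E
python3 - <<'E'
from h import *
t=cam('top');s=cam('scene');save(t,'t0.npz');save(s,'s0.npz')
tile([(crop(t,345,190,495,345,4),0,0)],'pics/a.png',600,600)
tile([(crop(t,125,170,325,320,4),0,0)],'pics/b.png')
E
```

```text
(no output)
```

View pics/a.png

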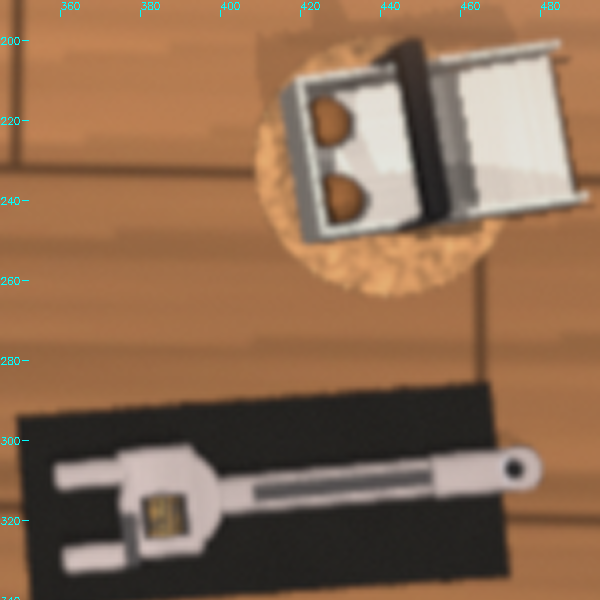

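View pics/b.png

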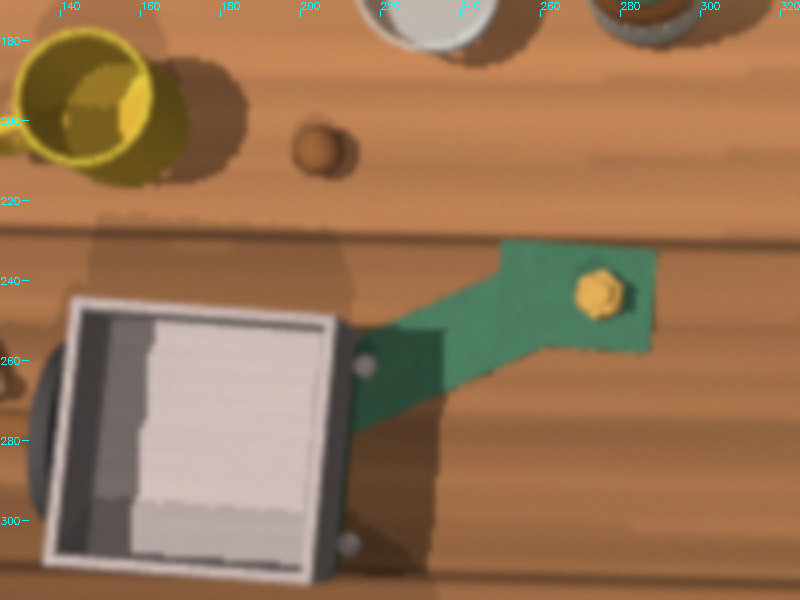

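```bash
python3 - <<'E'
from h import *
t=load('t0.npz'); np.set_printoptions(precision=1,suppress=True)
P=lambda uv,z:onz(t,uv,z)
r=P([(143,244.3),(211.3,249),(203,315.8),(135.8,311.8)],105); m=r.mean(0); print('mill',r,m)
n=P([(275,243)],24); print('nut',n,'off',n-m)
w=P([(473.75,307),(359.2,309),(361.2,330)],[16,15,15]); print('wr hole,fix,mov',w, 'worm',P([(387,319.2)],24))
print('mat corners',P([(349.5,294),(467,286),(472,334),(353,340)],3))
print('handle',P([(445.5,201),(455,245)],114+4),'lip',P([(484,201.5),(491.5,239)],36),'back',P([(418,210),(423,250)],59))
print('coaster',P([(442.75,230.5)],4),'stray',P([(204.5,207)],14.5),'nuts',P([(427,220),(431,239)],22))
print('mug',P([(147,197),(120,205)],78)[:,:2],'jar1 cream/honey',P([(534,247),(285,158)],95)[:,:2],'tub',P([(233,165)],45)[:,:2], 'spoon',P([(88,206),(125,268)],8)[:,:2])
E
```

```text
mill [[559.5 345.5 105. ]
 [552.5 200.4 105. ]
 [412.9 211.6 105. ]
 [417.9 352.3 105. ]] [485.7 277.4 105. ]
nut [[576.9  73.3  24. ]] off [[  91.2 -204.2  -81. ]]
wr hole,fix,mov [[ 443.8 -373.1   16. ]
 [ 433.5 -118.7   15. ]
 [ 387.3 -123.7   15. ]] worm [[ 412.6 -179.7   24. ]]
mat corners [[ 466.6  -97.3    3. ]
 [ 490.5 -362.2    3. ]
 [ 383.7 -372.2    3. ]
 [ 364.1 -106.6    3. ]]
handle [[ 662.2 -288.2  118. ]
 [ 570.2 -307.2  118. ]] lip [[ 678.8 -393.2   36. ]
 [ 594.5 -408.5   36. ]] back [[ 652.5 -241.8   59. ]
 [ 564.5 -252.6   59. ]]
coaster [[ 615.8 -308.2    4. ]] stray [[657.7 238.6  14.5]] nuts [[ 636.5 -268.8   22. ]
 [ 593.5 -277.6   22. ]]
mug [[666.2 351.8]
 [647.4 410. ]] jar1 cream/honey [[ 572.  -478.3]
 [ 754.4   51.3]] tub [[749.7 171.8]] spoon [[655.8 511. ]
 [514.1 415.8]]
```

```bash
cat >> h.py <<'E'
def yaw():
    R=Rn.from_quat(robot.sense()['orientation']).as_matrix(); return np.degrees(np.arctan2(R[1,0],R[0,0]))
def plan(*legs,p=None,y=None):
    """legs: (x,y,z,yaw) world targets; prints normalised tool-frame shift totals and twist"""
    s=robot.sense(); p=np.array(s['position'] if p is None else p,float); y=yaw() if y is None else y
    print('now',np.round(p,1),'yaw',round(y,1),'F',np.round(s['wrist_force'],1),'gap',round(s['finger_gap'],3),'t',round(s['time'],1))
    for X in legs:
        d=np.array(X[:3])-p; a=np.radians(y); ex=np.array([np.cos(a),np.sin(a),0]); ey=np.array([np.sin(a),-np.cos(a),0])
        v=np.array([d@ex,d@ey,-d[2]])/300; n=max(1,int(np.ceil(np.linalg.norm(d)/45))); tw=-((X[3]-y+180)%360-180)/180
        m=max(1,int(np.ceil(abs(tw)*180/8)))
        print('->',X,'total',np.round(v,4),f'= {n} x',np.round(v/n,4),'| twist',round(tw,4),f'= {m} x',round(tw/m,4)); p=np.array(X[:3],float); y=X[3]
E
python3 -c "
from h import *
plan((430,330,230,165.8),(425,-215,200,165.8),(425,-215,200,97))"
```

```text
now [159.4 629.9 230.7] yaw 165.8 F [-1.  -0.3 -0.1] gap 1.002 t 0.2
-> (430, 330, 230, 165.8) total [-1.1198 -0.7478  0.0024] = 9 x [-0.1244 -0.0831  0.0003] | twist 0.0 = 1 x 0.0
-> (425, -215, 200, 165.8) total [-0.4295 -1.7652  0.1   ] = 13 x [-0.033  -0.1358  0.0077] | twist -0.0 = 1 x -0.0
-> (425, -215, 200, 97) total [ 0.  0. -0.] = 1 x [ 0.  0. -0.] | twist 0.3822 = 9 x 0.0425
```

```bash
python3 -m handwheel '[[1,-0.1244,-0.0831,0,0],[1,-0.1244,-0.0831,0,0],[1,-0.1244,-0.0831,0,0],[1,-0.1244,-0.0831,0,0],[1,-0.1244,-0.0831,0,0],[1,-0.1244,-0.0831,0,0],[1,-0.1244,-0.0831,0,0],[1,-0.1244,-0.0831,0,0],[1,-0.1244,-0.0831,0,0]]'
python3 -m handwheel '[[1,-0.036,-0.147,0.0083,0],[1,-0.036,-0.147,0.0083,0],[1,-0.036,-0.147,0.0083,0],[1,-0.036,-0.147,0.0083,0],[1,-0.036,-0.147,0.0083,0],[1,-0.036,-0.147,0.0083,0],[1,-0.036,-0.147,0.0083,0],[1,-0.036,-0.147,0.0083,0],[1,-0.036,-0.147,0.0083,0],[1,-0.036,-0.147,0.0083,0],[1,-0.036,-0.147,0.0083,0],[1,-0.036,-0.147,0.0083,0]]'
python3 -m handwheel '[[1,0,0,0,0.0425],[1,0,0,0,0.0425],[1,0,0,0,0.0425],[1,0,0,0,0.0425],[1,0,0,0,0.0425],[1,0,0,0,0.0425],[1,0,0,0,0.0425],[1,0,0,0,0.0425],[1,0,0,0,0.0425],[1,0,0,0,0],[1,0,0,0,0]]'
python3 - <<'E'
from h import *
plan((425,-215,200,97))
w=cam('wrist');save(w,'w1.npz');tile([(crop(w,0,0,640,480,1,50),0,0)],'pics/w1.png',640,480)
E
```

```text
time: 1.15
position: [430.9, 328.7, 231.4]
orientation: [0.124, 0.992, 0.0, 0.0]
wrist_force: [0.5, -0.3, 0.2]
finger_gap: 0.999
grip_force: 0.0
time: 2.35
position: [425.4, -216.5, 201.5]
orientation: [0.124, 0.992, -0.0, 0.0]
wrist_force: [0.8, 0.7, 0.3]
finger_gap: 0.999
grip_force: 0.0
time: 3.45
position: [425.8, -214.6, 201.4]
orientation: [0.662, 0.75, -0.0, -0.0]
wrist_force: [-0.1, 0.1, 0.5]
finger_gap: 0.997
grip_force: 0.0
now [ 425.8 -214.6  201.4] yaw 97.1 F [-0.1  0.1  0.5] gap 0.997 t 3.5
-> (425, -215, 200, 97) total [-0.0011 -0.0029  0.0047] = 1 x [-0.0011 -0.0029  0.0047] | twist 0.0006 = 1 x 0.0006
```

View pics/w1.png

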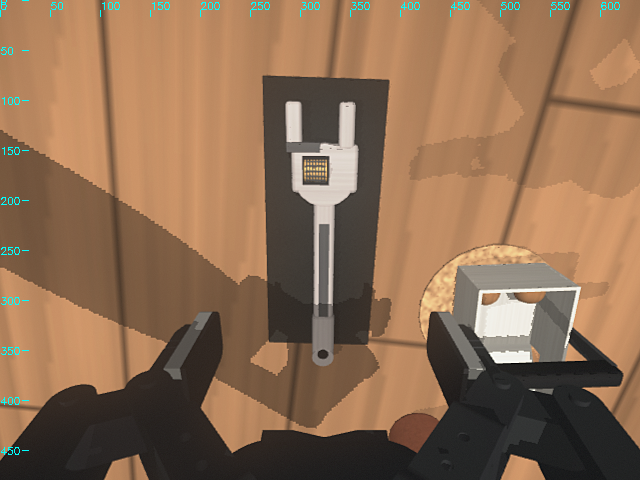

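```bash
python3 - <<'E'
from h import *
np.set_printoptions(precision=1,suppress=True)
w=load('w1.npz')
P=onz(w,[(340,103),(301,103),(316,170),(322,354),(323.5,225),(323.3,300),(358,170),(292.5,170)],[17,17,24.5,16,16,16,17,17])
print(P)
d=P[4]-P[3]; a=np.arctan2(d[1],d[0]); 
print('axis yaw',np.degrees(a))
for yy in (a,):
    ex=np.array([np.cos(yy),np.sin(yy)]);ey=np.array([-ex[1],ex[0]])
    Q=(P[:,:2]-P[4,:2]); L=np.c_[Q@ex,Q@ey]; print(L)
m=onz(w,[(263,76),(388,80),(373,344),(269,341)],3);print('mat',m,m.mean(0))
from itertools import product
E
```

```text
[[ 428.2 -119.6   17. ]
 [ 395.5 -123.7   17. ]
 [ 414.7 -176.8   24.5]
 [ 444.  -372.2   16. ]
 [ 427.7 -228.3   16. ]
 [ 437.3 -307.3   16. ]
 [ 451.9 -173.2   17. ]
 [ 393.8 -180.5   17. ]]
axis yaw 96.45482177897887
[[ 108.   -12.7]
 [ 107.6   20.2]
 [  52.7    7.1]
 [-144.8    0. ]
 [   0.     0. ]
 [ -79.5   -0.7]
 [  52.   -30.3]
 [  51.4   28.3]]
mat [[ 359.9 -105.9    3. ]
 [ 467.3  -95.6    3. ]
 [ 499.4 -361.7    3. ]
 [ 385.  -372.2    3. ]] [ 427.9 -233.8    3. ]
```

```bash
python3 -c "
from h import *
plan((429.4,-237.2,201,96.6),(429.4,-237.2,3.5,96.6))"
```

```text
now [ 425.8 -214.6  201.4] yaw 97.1 F [-0.1 -0.1  0.6] gap 0.999 t 3.5
-> (429.4, -237.2, 201, 96.6) total [-0.0763  0.0025  0.0014] = 1 x [-0.0763  0.0025  0.0014] | twist 0.0027 = 1 x 0.0027
-> (429.4, -237.2, 3.5, 96.6) total [0.     0.     0.6583] = 5 x [0.     0.     0.1317] | twist -0.0 = 1 x -0.0
```

```bash
python3 -m handwheel '[[1,-0.0763,0.0025,0,0.0027],[1,0,0,0.13,0],[1,0,0,0.13,0],[1,0,0,0.13,0],[1,0,0,0.13,0],[1,0,0,0.0983,0],[1,0,0,0.04,0],[1,0,0,0.03,0],[0.1,0,0,0,0],[0.1,0,0,0,0],[0.1,0,0,0,0],[0.1,0,0,0,0]]' 70
python3 -m handwheel '[[0.1,0,0,0,0],[0.1,0,0,0,0],[0.1,0,0,0,0],[0.1,0,0,-0.05,0],[0.1,0,0,-0.1,0],[0.1,0,0,-0.1,0],[0.1,0,0,0,0]]'
python3 -c "
from h import *
plan((577+5+11.5,73-100,95,96.6))"
```

```text
time: 4.7
position: [432.9, -241.0, 2.6]
orientation: [0.665, 0.746, -0.001, 0.004]
wrist_force: [-12.0, 1.2, 35.9]
finger_gap: 0.33
grip_force: 19.6
time: 5.4
position: [433.0, -239.7, 75.8]
orientation: [0.666, 0.746, 0.001, 0.006]
wrist_force: [0.6, -0.6, -3.6]
finger_gap: 0.211
grip_force: 69.3
now [ 433.  -239.7   75.8] yaw 96.5 F [ 0.6 -0.6 -3.6] gap 0.211 t 5.4
-> (593.5, -27, 95, 96.6) total [ 0.6441  0.6117 -0.0641] = 6 x [ 0.1074  0.1019 -0.0107] | twist -0.0006 = 1 x -0.0006
```

```bash
python3 -m handwheel '[[0.1,0,0,-0.06,0],[0.1,0.1074,0.1019,0,0],[0.1,0.1074,0.1019,0,0],[0.1,0.1074,0.1019,0,0],[0.1,0.1074,0.1019,0,0],[0.1,0.1074,0.1019,0,0],[0.1,0.1074,0.1019,0,0],[0.1,0,0,0,0],[0.1,0,0,0,0]]'
python3 - <<'E'
from h import *
plan((593.5,-27,95,96.6))
w=cam('wrist');save(w,'w2.npz');tile([(crop(w,220,60,420,210,4),0,0)],'pics/w2.png')
E
```

```text
time: 6.3
position: [589.4, -23.5, 86.3]
orientation: [0.665, 0.747, -0.001, -0.001]
wrist_force: [-0.3, -0.2, -5.1]
finger_gap: 0.216
grip_force: 69.9
now [589.4 -23.5  86.3] yaw 96.6 F [-0.3 -0.2 -5.1] gap 0.216 t 6.3
-> (593.5, -27, 95, 96.6) total [-0.0133  0.0123 -0.029 ] = 1 x [-0.0133  0.0123 -0.029 ] | twist 0.0001 = 1 x 0.0001
```

View pics/w2.png

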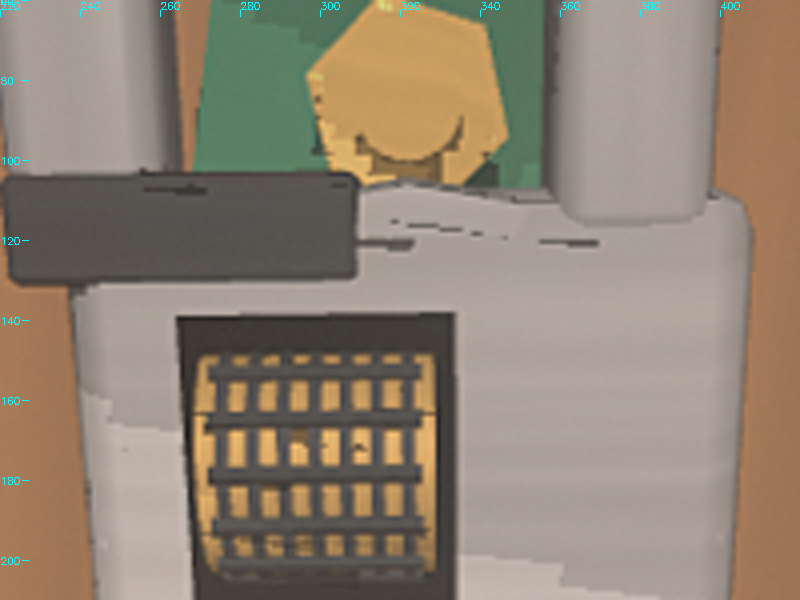

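```bash
python3 - <<'E'
from h import *
from scipy.optimize import least_squares
np.set_printoptions(precision=1,suppress=True)
w=load('w2.npz')
c=lambda x,y:(220+x/4,60+y/4)
V=onz(w,[c(375,0),c(487,28),c(507,135),c(307,75)],22)[:,:2]; print(V)
k=np.array([0,-1,-2,1])*60
def f(q): 
    a=np.radians(q[2]+k); return (V-np.c_[q[0]+13.85*np.cos(a),q[1]+13.85*np.sin(a)]).ravel()
for a0 in (0,60,120,180,240,300):
    r=least_squares(f,[577,73,a0]); 
    if r.cost<50: print(r.x,r.cost,'flat dirs', [(r.x[2]+30+60*i+90)%180 for i in range(3)])
# wrench head in world, at current z (underside zu)
s=robot.sense()
for zu in (76,80):
    P=onz(w,[c(455,400),c(188,400),c(315,465),c(545,60),c(178,60)],[zu+14,zu+14,zu+21.5,zu+14,zu+14])
    print(zu,P[:,:2])
E
```

```text
[[571.9  86.8]
 [586.6  85.2]
 [590.9  72.8]
 [564.   77. ]]
[577.5  74.5 111.5] 0.6342477734475981 flat dirs [np.float64(51.52725690908906), np.float64(111.52725690908903), np.float64(171.52725690908903)]
[577.5  74.5 111.5] 0.6342477734476092 flat dirs [np.float64(51.52725699812578), np.float64(111.52725699812578), np.float64(171.52725699812578)]
[577.5  74.5 111.5] 0.6342477734476584 flat dirs [np.float64(51.52725729842905), np.float64(111.52725729842905), np.float64(171.52725729842905)]
[577.5  74.5 111.5] 0.6342477734475787 flat dirs [np.float64(51.5272577261814), np.float64(111.5272577261814), np.float64(171.5272577261814)]
[577.5  74.5 111.5] 0.6342477734480062 flat dirs [np.float64(51.5272592190384), np.float64(111.5272592190384), np.float64(171.5272592190384)]
[577.5  74.5 471.5] 0.6342477734476025 flat dirs [np.float64(51.52725678201455), np.float64(111.52725678201455), np.float64(171.52725678201455)]
76 [[585.9  45.5]
 [560.9  42.6]
 [573.8  39.2]
 [590.1  75.5]
 [558.2  71.8]]
80 [[585.7  46. ]
 [561.5  43.2]
 [574.   39.9]
 [589.8  75.1]
 [558.8  71.5]]
```

```bash
python3 -c "
from h import *
plan((620.3,-21.8,50,96.6),(620.3,-21.8,50,111.5))"
```

```text
now [588.9 -24.3  86.3] yaw 96.5 F [-0.3  0.3 -5.1] gap 0.21 t 6.3
-> (620.3, -21.8, 50, 96.6) total [-0.0037  0.105   0.1211] = 2 x [-0.0019  0.0525  0.0606] | twist -0.0004 = 1 x -0.0004
-> (620.3, -21.8, 50, 111.5) total [ 0.  0. -0.] = 1 x [ 0.  0. -0.] | twist -0.0828 = 2 x -0.0414
```

```bash
python3 -m handwheel '[[0.1,-0.0019,0.0525,0.04,0],[0.1,-0.0019,0.0525,0.06,0],[0.1,0,0,0.021,-0.0276],[0.1,0,0,0,-0.0276],[0.1,0,0,0,-0.0276],[0.1,0,0,0,0],[0.1,0,0,0,0],[0.1,0,0,0,0]]'
python3 - <<'E'
from h import *
plan((620.3,-21.8,50,111.5))
w=cam('wrist');save(w,'w3.npz');tile([(crop(w,220,40,420,190,4),0,0)],'pics/w3.png')
E
```

```text
time: 7.15
position: [621.0, -22.7, 51.6]
orientation: [0.565, 0.825, -0.0, -0.0]
wrist_force: [-0.8, 0.1, -4.4]
finger_gap: 0.211
grip_force: 70.2
now [621.  -22.7  51.6] yaw 111.3 F [-0.8  0.1 -4.4] gap 0.211 t 7.2
-> (620.3, -21.8, 50, 111.5) total [ 0.0035 -0.0011  0.0053] = 1 x [ 0.0035 -0.0011  0.0053] | twist -0.0014 = 1 x -0.0014
```

View pics/w3.png

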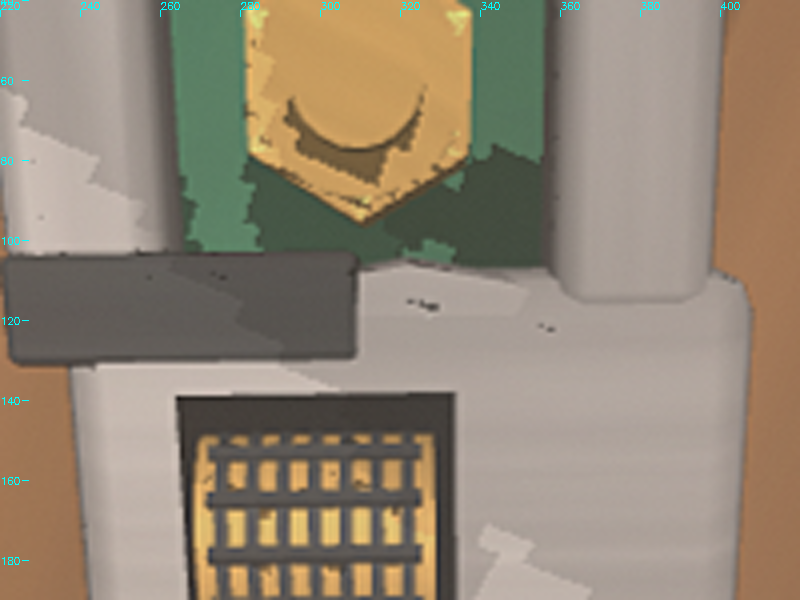

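```bash
python3 -m handwheel '[[0.1,0.0035,-0.0011,0.04,-0.0014],[0.1,0,0,0.04,0],[0.1,0,0,0.03,0],[0.1,0,0,0.02,0],[0.1,0,0,0,0],[0.1,0,0,0,0]]'
python3 -m handwheel '[[0.1,0,0,0.01,0],[0.1,0,0,0.01,0],[0.1,0,0,0.005,0],[0.1,0,0,0,0],[0.1,0,0,0,0]]'
```

```text
time: 7.8
position: [620.6, -21.2, 12.4]
orientation: [0.562, 0.827, -0.0, -0.0]
wrist_force: [-0.5, 0.2, -4.5]
finger_gap: 0.21
grip_force: 70.0
time: 8.3
position: [620.6, -21.2, 5.2]
orientation: [0.562, 0.827, 0.0, -0.0]
wrist_force: [-0.4, 0.1, -3.9]
finger_gap: 0.212
grip_force: 70.0
```

```bash
python3 -m handwheel '[[0.1,0,0,0.006,0],[0.1,0,0,0,0],[0.5,0,0,0,0],[0.5,0,0,0,0],[0.5,0,0,0,0],[0.5,0,0,-0.1,0],[0.5,0,0,-0.13,0],[0.5,0,0,0,0],[0.5,0,0,0,0]]' 60
python3 - <<'E'
from h import *
plan((620.3,-21.8,50,111.5))
w=cam('wrist');save(w,'w4.npz');tile([(crop(w,220,40,420,190,4),0,0)],'pics/w4.png')
E
```

```text
time: 9.2
position: [622.1, -21.4, 74.6]
orientation: [0.562, 0.827, 0.001, 0.002]
wrist_force: [-0.7, -0.4, 0.1]
finger_gap: 0.496
grip_force: 0.0
now [622.1 -21.4  74.6] yaw 111.6 F [-0.7 -0.4  0.1] gap 0.496 t 9.2
-> (620.3, -21.8, 50, 111.5) total [ 0.0009 -0.0062  0.0821] = 1 x [ 0.0009 -0.0062  0.0821] | twist 0.0007 = 1 x 0.0007
```

View pics/w4.png

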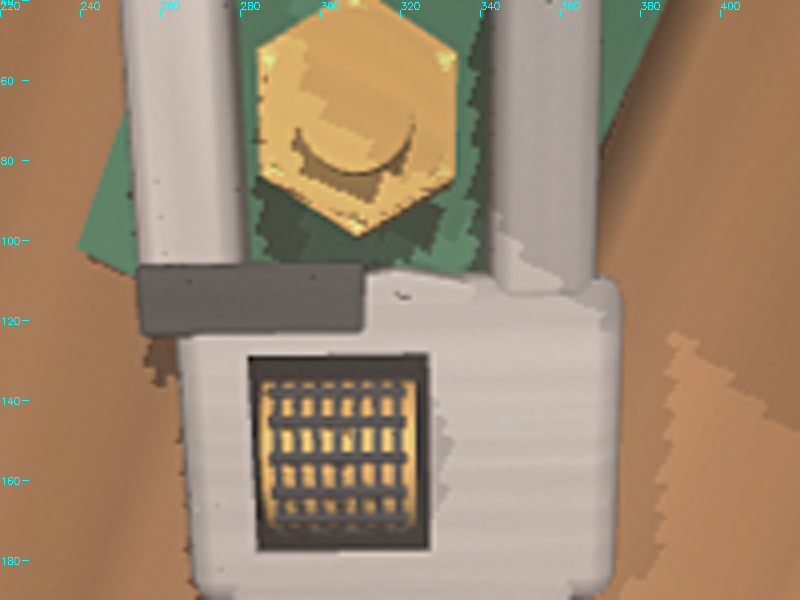

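```bash
python3 - <<'E'
from h import *
w=load('w4.npz')
P=onz(w,[(304.25,154.25)],24)[0]; print(P)
a=np.radians(111.6); ex=np.array([np.cos(a),np.sin(a)])
s=P[:2]-7*ex
plan((s[0],s[1],74.6,111.6),(s[0],s[1],30,111.6))
E
```

```text
[589.64037809  35.79261401  24.        ]
now [620.8 -21.2  72.8] yaw 111.6 F [-0.1  0.3  0.3] gap 0.502 t 9.2
-> (np.float64(592.2172499634062), np.float64(29.28417860945109), 74.6, 111.6) total [ 0.1916 -0.0266 -0.006 ] = 2 x [ 0.0958 -0.0133 -0.003 ] | twist 0.0001 = 1 x 0.0001
-> (np.float64(592.2172499634062), np.float64(29.28417860945109), 30, 111.6) total [0.     0.     0.1487] = 1 x [0.     0.     0.1487] | twist -0.0 = 1 x -0.0
```

```bash
python3 -m handwheel '[[0,0.0958,-0.0133,0,0],[0,0.0958,-0.0133,0,0],[0,0,0,0,0],[0,0,0,0,0],[0,0,0,0,0],[0,0,0,0.07,0],[0,0,0,0.06,0],[0,0,0,0,0],[0,0,0,0,0]]' 60
for i in 1 2 3; do python3 -m handwheel '[[0,0,0,0.007,0],[0,0,0,0,0],[0,0,0,0,0]]' | grep -E 'pos|force'; done
```

```text
time: 10.15
position: [592.1, 28.7, 33.1]
orientation: [0.562, 0.827, -0.0, -0.0]
wrist_force: [-0.1, -0.1, 0.3]
finger_gap: -0.004
grip_force: 0.0
position: [592.6, 29.2, 32.1]
wrist_force: [-0.7, -1.3, 0.3]
grip_force: 0.0
position: [592.0, 29.3, 29.1]
wrist_force: [0.1, -0.0, -0.0]
grip_force: 0.0
position: [591.9, 29.3, 26.9]
wrist_force: [-0.1, -0.2, -0.1]
grip_force: 0.0
```

```bash
for i in 1 2 3 4 5; do python3 -m handwheel '[[0,0,0,0.003,0],[0,0,0,0,0],[0,0,0,0,0]]' | grep -E 'pos|wrist_force'; done
```

```text
position: [592.0, 29.3, 26.1]
wrist_force: [-0.3, -0.5, -0.4]
position: [592.0, 29.3, 25.2]
wrist_force: [0.5, -0.1, 0.4]
position: [592.1, 29.3, 24.4]
wrist_force: [0.7, -0.5, -0.1]
position: [592.2, 29.3, 24.2]
wrist_force: [-1.3, -1.2, 5.7]
position: [592.3, 29.3, 24.1]
wrist_force: [-5.1, 0.4, 9.2]
```

```bash
for i in 1 2 3; do python3 -m handwheel '[[0,0.009,0,0,0],[0,0.009,0,0,0]]' | grep -E 'pos|wrist_force'; done
```

```text
position: [590.8, 33.1, 24.2]
wrist_force: [-2.2, -4.6, 8.3]
position: [588.8, 38.1, 24.1]
wrist_force: [-2.6, -3.9, 8.3]
position: [586.7, 43.2, 24.0]
wrist_force: [-1.1, -3.6, 6.3]
```

```bash
for i in 1 2 3; do python3 -m handwheel '[[0,0,0,-0.015,0],[0,0,0,0,0],[0,-0.027,0,0,0],[0,-0.027,0,0,0],[0,0,0,0.0155,0],[0,0,0,0,0],[0,0,0,0,0]]' | grep -E 'pos|wrist_force'; python3 -m handwheel '[[0,0.009,0,0,0],[0,0.009,0,0,0],[0,0.009,0,0,0],[0,0.009,0,0,0],[0,0.009,0,0,0],[0,0.009,0,0,0]]' | grep -E 'pos|wrist_force'; done
```

```text
position: [593.4, 28.0, 24.1]
wrist_force: [-1.3, -3.7, 7.6]
position: [587.4, 42.8, 24.0]
wrist_force: [-2.4, -5.6, 7.2]
position: [593.4, 27.9, 24.0]
wrist_force: [-2.1, -3.3, 8.7]
position: [587.5, 42.6, 24.0]
wrist_force: [-3.0, -5.0, 9.1]
position: [593.4, 27.8, 23.9]
wrist_force: [-1.2, -3.2, 9.4]
position: [587.6, 42.4, 24.1]
wrist_force: [-1.2, -5.7, 9.4]
```

```bash
python3 -m handwheel '[[0,0,0,-0.07,0],[0,-0.11,0.02,-0.06,0],[0,-0.11,0.01,-0.03,0],[0,0,0,0,0],[0,0,0,0,0]]'
python3 - <<'E'
from h import *
w=cam('wrist');save(w,'w5.npz');tile([(crop(w,220,40,420,190,4),0,0)],'pics/w5.png')
E
```

```text
time: 17.55
position: [618.7, -14.3, 69.7]
orientation: [0.563, 0.827, 0.0, -0.0]
wrist_force: [-1.5, 0.4, -0.1]
finger_gap: 0.0
grip_force: 0.0
```

View pics/w5.png

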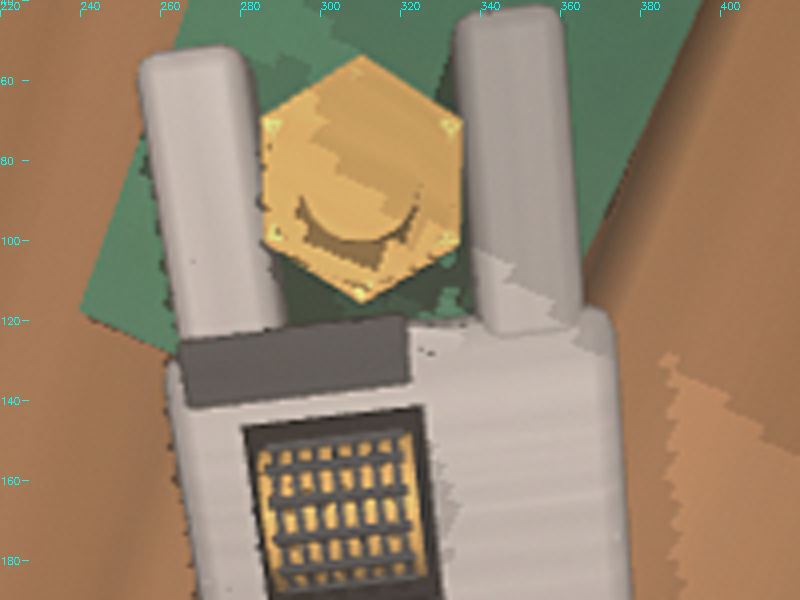

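```bash
python3 - <<'E'
from h import *
w=load('w5.npz')
c=lambda x,y:(220+x/4,40+y/4)
P=onz(w,[c(341,512)],24)[0]; print(P)
E_=onz(w,[c(478,300),c(463,40),c(278,300),c(250,80),c(261,120),c(268,235),c(461,120),c(461,235)],[17,17,17,17,22,22,22,22]); 
for i in range(0,8,2): d=E_[i+1]-E_[i]; print(np.degrees(np.arctan2(d[1],d[0])))
d=E_[2]-E_[0]; print('mouth~',np.linalg.norm(d[:2]))
a=np.radians(111.6); ex=np.array([np.cos(a),np.sin(a)])
s=P[:2]-7.5*ex
plan((s[0],s[1],69.7,111.6),(s[0],s[1],23.9,111.6))
E
```

```text
[589.05089926  37.21502564  24.        ]
115.82346852673813
117.44500981256934
-66.6347032994861
-67.8819490207069
mouth~ 25.466145685592004
now [618.  -13.6  69.1] yaw 111.6 F [-0.5  0.7  0.7] gap 0.0 t 17.6
-> (np.float64(591.8118334099858), np.float64(30.241701995189977), 69.7, 111.6) total [ 0.1681 -0.0273 -0.0022] = 2 x [ 0.084  -0.0136 -0.0011] | twist -0.0001 = 1 x -0.0001
-> (np.float64(591.8118334099858), np.float64(30.241701995189977), 23.9, 111.6) total [0.     0.     0.1527] = 2 x [0.     0.     0.0763] | twist -0.0 = 1 x -0.0
```

```bash
python3 -m handwheel '[[0,0.084,-0.0136,0,0],[0,0.084,-0.0136,0,0],[0,0,0,0.07,0],[0,0,0,0.06,0],[0,0,0,0.018,0],[0,0,0,0.005,0],[0,0,0,0,0],[0,0,0,0,0]]' | grep -E 'pos|wrist_force'
for i in 1 2 3; do python3 -m handwheel '[[0,0.009,0,0,0],[0,0.009,0,0,0]]' | grep -E 'pos|wrist_force'; done
```

```text
position: [591.4, 30.7, 24.2]
wrist_force: [-3.5, -0.9, 4.9]
position: [590.9, 35.4, 24.4]
wrist_force: [0.0, -2.4, 2.1]
position: [588.8, 40.5, 24.3]
wrist_force: [-0.4, -1.2, 0.3]
position: [586.5, 45.6, 24.2]
wrist_force: [0.9, -0.0, -0.3]
```

```bash
python3 -m handwheel '[[0,0,0,-0.015,0],[0,0,0,0,0],[0,-0.027,0,0,0],[0,-0.027,0,0,0],[0,0,0,0.0175,0],[0,0,0,0,0],[0,0,0,0,0]]' | grep -E 'pos|wrist_force'
for i in 1 2 3; do python3 -m handwheel '[[0,0.009,0,0.0003,0],[0,0.009,0,0.0003,0]]' | grep -E 'pos|wrist_force'; done
```

```text
position: [593.8, 29.2, 24.2]
wrist_force: [1.2, -2.4, 5.1]
position: [591.7, 34.5, 24.2]
wrist_force: [1.0, -3.6, 5.5]
position: [589.8, 39.7, 24.2]
wrist_force: [1.7, -4.6, 5.3]
position: [587.9, 44.8, 24.1]
wrist_force: [1.4, -2.7, 4.0]
```

One more stroke with higher press, then look.

```bash
python3 -m handwheel '[[0,0,0,-0.015,0],[0,0,0,0,0],[0,-0.027,0,0,0],[0,-0.027,0,0,0],[0,0,0,0.0175,0],[0,0,0,0,0],[0,0,0,0,0]]' | grep -E 'pos|wrist_force'
for i in 1 2 3; do python3 -m handwheel '[[0,0.009,0,0.0003,0],[0,0.009,0,0.0003,0]]' | grep -E 'pos|wrist_force'; done
python3 -m handwheel '[[0,0,0,-0.07,0],[0,-0.11,0.02,-0.06,0],[0,-0.11,0.01,-0.03,0],[0,0,0,0,0],[0,0,0,0,0]]'|grep pos
python3 - <<'E'
from h import *
w=cam('wrist');save(w,'w6.npz');tile([(crop(w,220,40,420,190,4),0,0)],'pics/w6.png')
E
```

```text
position: [594.1, 28.6, 24.0]
wrist_force: [-1.6, -4.5, 9.2]
position: [592.8, 33.0, 24.2]
wrist_force: [0.0, -6.5, 8.7]
position: [591.5, 38.4, 24.2]
wrist_force: [1.7, -5.4, 8.1]
position: [589.7, 43.5, 24.1]
wrist_force: [1.4, -4.7, 7.6]
position: [619.2, -13.5, 69.2]
```

View pics/w6.png

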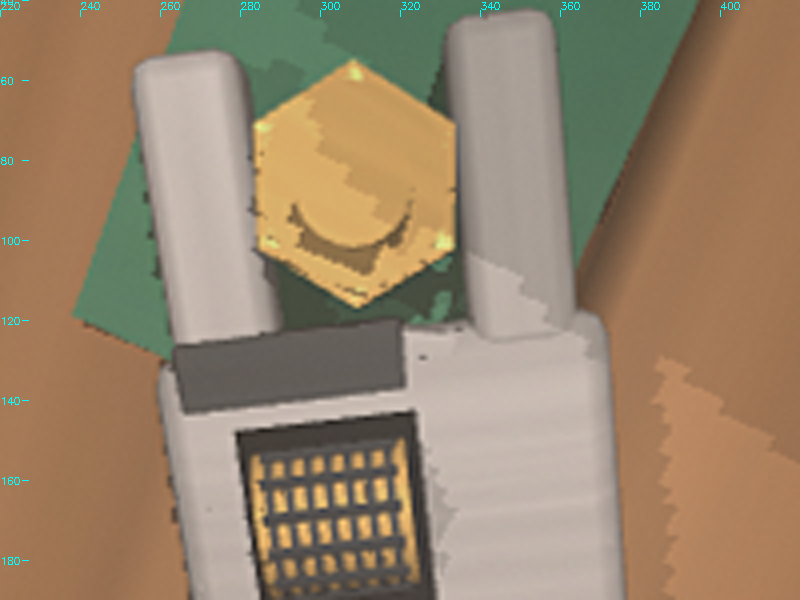

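```bash
python3 - <<'E'
from h import *
np.set_printoptions(precision=1,suppress=True)
c=lambda x,y:(220+x/4,40+y/4)
w=load('w6.npz')
V=onz(w,[c(254,122),c(258,248),c(360,305),c(453,240),c(457,125),c(355,60)],22)[:,:2]; n=V.mean(0); print(V,n)
f=lambda p,q:np.degrees(np.arctan2(*(q-p)[::-1])); yn=(f(V[1],V[0])+f(V[3],V[4]))/2; print('flat',yn)
J=onz(w,[c(276,300),c(250,100),c(474,300),c(454,60)],17)[:,:2]; print(f(J[0],J[1]),f(J[2],J[3]),'worm',onz(w,[c(335,520)],24))
yn=112.3
a=np.radians(yn); ex=np.array([np.cos(a),np.sin(a)]); t=n-104*ex
plan((*t,69,yn),(*t,4.5,yn))
E
```

```text
[[563.8  77.1]
 [568.9  64. ]
 [582.8  62.4]
 [590.7  73.6]
 [586.4  85.7]
 [572.6  87.8]] [577.5  75.1]
flat 110.65290850980026
117.57350645047657 117.30342681408749 worm [[589.2  36.8  24. ]]
now [618.5 -12.8  68.5] yaw 111.6 F [ 0.1  0.4 -0.4] gap -0.001 t 22.1
-> (np.float64(617.00070029609), np.float64(-21.101227173863847), 69, 112.3) total [-0. -0. -0.] = 1 x [-0. -0. -0.] | twist -0.004 = 1 x -0.004
-> (np.float64(617.00070029609), np.float64(-21.101227173863847), 4.5, 112.3) total [0.  0.  0.2] = 2 x [0.  0.  0.1] | twist -0.0 = 1 x -0.0
```

```bash
python3 -m handwheel '[[0.5,-0.024,-0.021,0,0.0017],[0.5,0,0,0,0],[0.5,0,0,0.1,0],[0.5,0,0,0.1,0],[0.5,0,0,0.01,0],[0.5,0,0,0,0],[0.5,0,0,0,0]]' 30|grep -E 'pos|wrist'
python3 -m handwheel '[[0.1,0,0,0,0],[0.1,0,0,0,0],[0.1,0,0,0,0],[0.1,0,0,0,0],[0.1,0,0,0,0],[0.1,0,0,0,0]]' 
python3 -m handwheel '[[0.5,0,0,0,0],[0.5,0,0,0,0],[0.5,0,0,0,0],[0.5,0,0,-0.1,0],[0.5,0.024,0.01,-0.1,0],[0.5,0,0,0,0],[0,0,0,0,0]]'
python3 - <<'E'
from h import *
w=cam('wrist');save(w,'w7.npz');tile([(crop(w,220,40,420,190,4),0,0)],'pics/w7.png')
E
```

```text
position: [616.7, -21.8, 7.9]
wrist_force: [0.4, -1.0, 0.6]
time: 23.45
position: [618.5, -22.1, 9.4]
orientation: [0.564, 0.826, 0.001, 0.002]
wrist_force: [2.2, 0.1, 6.1]
finger_gap: 0.221
grip_force: 29.3
time: 24.15
position: [616.4, -14.0, 67.0]
orientation: [0.564, 0.826, 0.0, 0.0]
wrist_force: [0.2, 0.4, -1.5]
finger_gap: 0.344
grip_force: 0.0
```

View pics/w7.png

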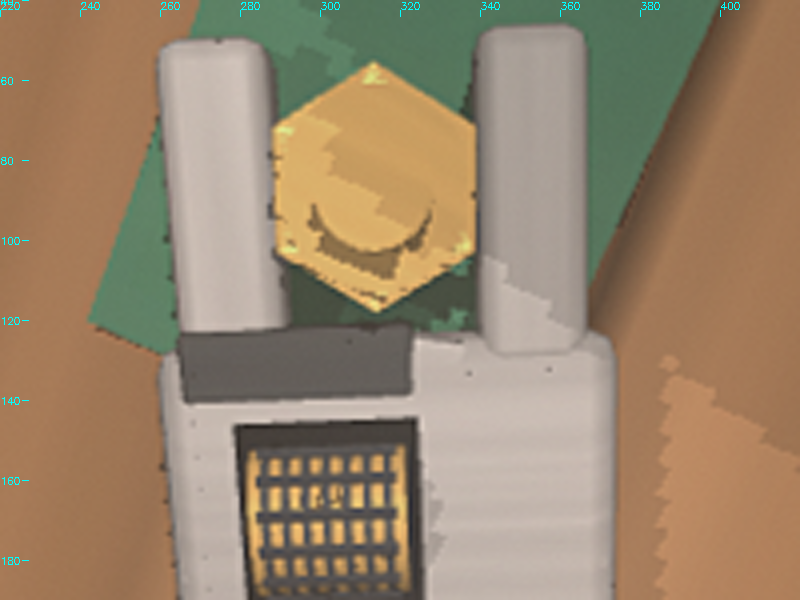

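```bash
cat >> h.py <<'E'
def mouth(w,z=17):
    """jaw inner edges: green/gold (saturated) between grey jaws"""
    hsv=cv2.cvtColor(w['img'],cv2.COLOR_RGB2HSV); sat=(hsv[:,:,1]>70)
    L=[];R=[]
    for v in range(60,116,2):
        r=sat[v]; u=312
        while u>240 and r[u-3:u].any(): u-=1
        q=312
        while q<400 and r[q+1:q+4].any(): q+=1
        L.append((u,v));R.append((q,v))
    out=[]
    for S in(L,R):
        P=onz(w,np.array(S,float),z)[:,:2]; v,_,_=None,None,None
        l=cv2.fitLine(P.astype(np.float32),cv2.DIST_HUBER,0,.01,.01).ravel(); out.append((np.degrees(np.arctan2(l[1],l[0]))%180,l[2:]))
    a=np.radians((out[0][0]+out[1][0])/2); n=np.array([-np.sin(a),np.cos(a)])
    print('jaw yaws',round(out[0][0],1),round(out[1][0],1),'mouth',round(float(abs((out[0][1]-out[1][1])@n)),1),'L',[x[0] for x in L],'R',[x[0] for x in R])
E
python3 - <<'E'
from h import *
for k in (4,5,6,7): mouth(load(f'w{k}.npz'))
w=load('w7.npz'); P=onz(w,[(302,170)],24)[0]; print(P)
a=np.radians(113); ex=np.array([np.cos(a),np.sin(a)])
s=P[:2]-7.5*ex
plan((s[0],s[1],67,113),(s[0],s[1],23.7,113))
E
```

```text
jaw yaws 151.6 78.7 mouth 14.1 L [283, 283, 283, 283, 283, 283, 283, 284, 283, 283, 283, 285, 286, 289, 292, 295, 298, 301, 304, 308, 312, 312, 312, 312, 312, 312, 312, 312] R [335, 335, 335, 335, 335, 335, 333, 335, 334, 334, 334, 334, 334, 331, 328, 326, 322, 319, 316, 312, 312, 312, 312, 312, 312, 312, 312, 312]
jaw yaws 118.6 106.4 mouth 22.9 L [295, 292, 290, 286, 286, 285, 285, 285, 285, 285, 285, 286, 285, 285, 285, 285, 286, 286, 286, 286, 286, 288, 292, 295, 298, 301, 305, 308] R [324, 327, 327, 330, 333, 335, 335, 335, 335, 335, 335, 335, 335, 335, 335, 335, 335, 335, 334, 334, 334, 333, 332, 326, 323, 319, 316, 313]
jaw yaws 119.3 105.5 mouth 22.8 L [295, 293, 289, 284, 284, 283, 283, 283, 283, 283, 283, 284, 284, 284, 284, 284, 284, 284, 284, 284, 284, 284, 288, 292, 294, 298, 301, 304] R [320, 325, 326, 327, 330, 333, 333, 333, 333, 333, 333, 333, 333, 333, 333, 333, 333, 333, 333, 333, 333, 333, 332, 329, 323, 320, 317, 313]
jaw yaws 113.5 108.7 mouth 22.9 L [301, 299, 296, 290, 290, 289, 288, 288, 288, 288, 288, 288, 288, 288, 288, 288, 288, 289, 289, 289, 289, 289, 291, 295, 298, 301, 304, 307] R [324, 327, 331, 334, 334, 337, 338, 338, 338, 338, 338, 338, 338, 338, 338, 338, 338, 338, 338, 338, 338, 338, 336, 335, 330, 327, 323, 320]
[585.78025331  36.4194747   24.        ]
now [615.5 -14.   65.7] yaw 111.3 F [-0.2 -0.1  0.1] gap 0.256 t 24.2
-> (np.float64(588.710736772314), np.float64(29.515688296535465), 67, 113) total [ 0.1676 -0.0304 -0.0042] = 2 x [ 0.0838 -0.0152 -0.0021] | twist -0.0093 = 1 x -0.0093
-> (np.float64(588.710736772314), np.float64(29.515688296535465), 23.7, 113) total [0.     0.     0.1443] = 1 x [0.     0.     0.1443] | twist 0.0 = 1 x 0.0
```

```bash
python3 -m handwheel '[[0,0.0838,-0.0152,0,-0.0093],[0,0.0838,-0.0152,0,0],[0,0,0,0,0],[0,0,0,0.07,0],[0,0,0,0.05,0],[0,0,0,0.019,0],[0,0,0,0.004,0],[0,0,0,0,0],[0,0,0,0,0]]' 60| grep -E 'pos|wrist_force'
for i in 1 2 3; do python3 -m handwheel '[[0,0.009,0,0.0003,0],[0,0.009,0,0.0003,0]]' | grep -E 'pos|wrist_force'; done
```

```text
position: [587.7, 28.3, 24.1]
wrist_force: [-6.3, -1.4, 10.1]
position: [587.2, 32.2, 24.2]
wrist_force: [-1.6, -5.3, 7.0]
position: [586.1, 37.4, 24.2]
wrist_force: [0.1, -3.6, 5.5]
position: [584.3, 42.5, 24.2]
wrist_force: [1.2, -2.6, 5.1]
```

```bash
for k in 1 2; do python3 -m handwheel '[[0,0,0,-0.015,0],[0,0,0,0,0],[0,-0.027,0,0,0],[0,-0.027,0,0,0],[0,0,0,0.017,0],[0,0,0,0,0],[0,0,0,0,0]]' | grep -E 'pos|wrist_force'
for i in 1 2 3; do python3 -m handwheel '[[0,0.009,0,0.0003,0],[0,0.009,0,0.0003,0]]' | grep -E 'pos|wrist_force'; done; done
python3 -m handwheel '[[0,0,0,-0.07,0],[0,-0.11,0.02,-0.06,0],[0,-0.11,0.01,-0.03,0],[0,0,0,0,0],[0,0,0,0,0]]'|grep pos
python3 - <<'E'
from h import *
w=cam('wrist');save(w,'w8.npz')
for k in (6,7,8):
    w=load(f'w{k}.npz')
    g=cv2.cvtColor(w['img'],cv2.COLOR_RGB2GRAY)
    for v in (72,108,112):  print(k,v,g[v,255:370:1][::2])
E
```

```text
position: [590.3, 27.7, 24.1]
wrist_force: [-2.1, -4.0, 7.9]
position: [588.8, 32.4, 24.2]
wrist_force: [1.2, -5.3, 6.5]
position: [587.2, 37.6, 24.2]
wrist_force: [1.8, -4.6, 6.5]
position: [585.3, 42.5, 24.1]
wrist_force: [2.5, -4.2, 6.0]
position: [590.5, 27.1, 23.8]
wrist_force: [-4.0, -5.7, 11.5]
position: [588.8, 31.1, 24.1]
wrist_force: [-3.9, -11.0, 13.8]
position: [587.9, 36.7, 24.1]
wrist_force: [1.5, -6.6, 9.0]
position: [586.4, 41.8, 24.1]
wrist_force: [2.6, -5.4, 9.9]
position: [616.6, -14.0, 68.5]
6 72 [140 168 189 187 189 187 185 188 191 193 193 174 158 123 140 210 191 176
 177 178 179 180 172 164 165 164 163 162 163 163 163 162 163 162 163 161
 160 163 166 153 128 149 160 160 160 158 159 162 160 160 160 148 137  97
 101 102 102 100]
6 108 [112 106  72 150 171 191 187 187 184 183 184 184 189 184 167 132  87  75
  71  74 136 174 179 182 182 182 186 176 129 186 182 182 184 153 101  66
  73  70  71  74  78 133 159 176 182 184 182 162 159 160 160 159 152 148
 104  82  79  89]
6 112 [114 114 115 113 165 184 188 186 184 183 183 184 187 186 170 159 123  79
  72  75  74  72  6
[... 900 characters left out ...]
05 135 165 185 188 187 185 185 187 188 191 192 175
 156 140 183 180 178 178 177 179 181 183 170 164 163 163 162 162 162 162
 162 163 164 162 160 157 180 182 173 121 143 161 162 160 160 161 161 161
 159 160 150 140]
8 108 [114 114 114 114 115 116  82 128 165 185 189 185 185 183 182 184 187 186
 169 156  84  76  73  69  94 149 181 181 182 184 186 176 125 108 189 180
 180 181 179 178 100  70  74  74  99 153 168 183 178 160 160 161 162 161
 159 158 149 132]
8 112 [116 115 114 114 113 114 115 108 163 184 188 186 184 182 184 183 185 185
 169 156 122  77  74  74  75  73  67 106 185 133 166 154 188 184 176 150
 160  59  72  76  75  76  75  73 104 154 168 183 186 163 157 159 161 159
 160 157 148 129]
```

```bash
python3 - <<'E'
from h import *
w=load('w8.npz');tile([(crop(w,240,45,370,145,6,10),0,0)],'pics/w8.png',780,600)
E
```

```text
(no output)
```

View pics/w8.png

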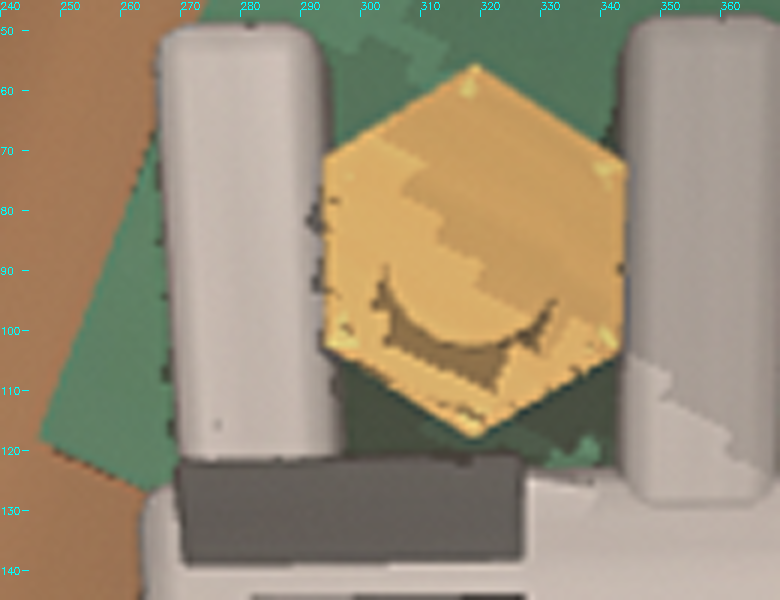

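```bash
python3 -m handwheel '[[0.5,-0.011,0.001,0,0.002],[0.5,0,0,0.1,0],[0.5,0,0,0.1,0],[0.5,0,0,0.006,0],[0.5,0,0,0,0],[0.1,0,0,0,0],[0.1,0,0,0,0],[0.1,0,0,0,0],[0.1,0,0,0,0],[0.1,0,0,0,0]]' 60
python3 -m handwheel '[[0.1,0.0008,-0.0235,0,0.0222],[0.1,0.0008,-0.0235,0,0.0222],[0.1,0.0008,-0.0235,0,0.0222],[0.1,0.0008,-0.0235,0,0.0222],[0.1,0,0,0,0]]'
```

```text
time: 29.85
position: [618.9, -16.4, 9.2]
orientation: [0.554, 0.833, -0.0, 0.001]
wrist_force: [-3.4, -0.4, 6.1]
finger_gap: 0.203
grip_force: 58.9
time: 30.35
position: [591.8, -25.0, 9.2]
orientation: [0.665, 0.747, -0.0, 0.002]
wrist_force: [-3.2, -5.6, 5.0]
finger_gap: 0.209
grip_force: 58.8
```

```bash
python3 -m handwheel '[[0.1,0.0008,-0.0235,0,0.0222],[0.1,0.0008,-0.0235,0,0.0222],[0.1,0.0008,-0.0235,0,0.0222],[0.1,0.0008,-0.0235,0,0.0222],[0.1,0.0008,-0.0235,0,0.0222],[0.1,0.0008,-0.0235,0,0.0222],[0.1,0.0008,-0.0235,0,0.0222],[0.1,0,0,0,0]]'
python3 -c "
from h import *
plan((577,75,9,90)); print(robot.sense()['wrist_torque'])"
```

```text
time: 31.15
position: [542.9, -20.2, 9.2]
orientation: [0.826, 0.564, -0.001, 0.003]
wrist_force: [-5.3, -12.7, 6.3]
finger_gap: 0.209
grip_force: 59.0
now [542.9 -20.2   9.2] yaw 68.7 F [ -5.3 -12.7   6.3] gap 0.209 t 31.1
-> (577, 75, 9, 90) total [ 0.337  -0.0092  0.0007] = 3 x [ 0.1123 -0.0031  0.0002] | twist -0.1182 = 3 x -0.0394
[-2.00869773  1.07975599  0.10546047]
```

```bash
python3 -m handwheel '[[0.1,-0.003,-0.0175,0,0.0167],[0.1,0,-0.0175,0,0.0167],[0.1,0,-0.0175,0,0.0167],[0.1,0,-0.0175,0,0.0167],[0.1,0,0,0,0]]'| grep -E 'pos|ori|wrist_force'
for i in 1 2 3 4; do python3 -m handwheel '[[0.1,0,-0.0175,0,0.0167],[0.1,0,0,0,0]]'; python3 -c "
from h import *
s=robot.sense(); a=np.radians(yaw()); F=np.array(s['wrist_force']); print('YAW',yaw(),'tan',F[0]*np.sin(a)-F[1]*np.cos(a),'rad',F[0]*np.cos(a)+F[1]*np.sin(a),'Tz',s['wrist_torque'][2])"; done | grep -E 'pos|YAW'
```

```text
position: [525.9, -9.6, 10.5]
orientation: [0.881, 0.473, 0.002, 0.002]
wrist_force: [-2.9, -3.0, 9.3]
position: [522.4, -7.3, 10.5]
YAW 53.597102075078915 tan 4.190274347828959 rad -4.266309519991776 Tz -0.13796858594408065
position: [518.1, -4.4, 10.5]
YAW 50.59297787376614 tan 4.870098294310583 rad -5.147440387379879 Tz -0.08982629266177251
position: [514.1, -1.1, 10.5]
YAW 47.58913610198827 tan 4.240095650046932 rad -4.57079709887648 Tz -0.16633593129082958
position: [510.1, 2.3, 10.4]
YAW 44.584554318252046 tan 5.651570272311854 rad -5.233546748442452 Tz -0.1376905190144331
```

```bash
for i in 1 2 3 4 5 6; do python3 -m handwheel '[[0.1,0,-0.0117,0,0.0111],[0.1,0,0,0,0]]'; python3 -c "
from h import *
s=robot.sense(); a=np.radians(yaw()); F=np.array(s['wrist_force']); t=F[0]*np.sin(a)-F[1]*np.cos(a); p=s['position'][:2]-np.array([577.5,75]); print('YAW',yaw(),np.degrees(np.arctan2(-p[1],-p[0])),'tan',t,'Tz',s['wrist_torque'][2])"; done | grep -E 'pos|YAW'
```

```text
position: [507.7, 4.6, 10.4]
YAW 42.605850141189975 45.24626454930021 tan 6.001877477713352 Tz -0.13077405362223393
position: [503.5, 7.8, 9.4]
YAW 40.70513817034743 42.245590238617126 tan 2.752052756672124 Tz 0.4909363059238132
position: [501.3, 10.5, 9.4]
YAW 38.72142004097689 40.25887661594204 tan 2.539529157814973 Tz 0.4104620686008507
position: [499.4, 13.5, 9.4]
YAW 36.70409248094616 38.223514349432946 tan 4.112543086532176 Tz 0.3506645631321825
position: [497.6, 16.5, 9.4]
YAW 34.69731884250892 36.221934368758006 tan 4.642119575635696 Tz 0.3735041250412692
position: [495.9, 19.7, 9.4]
YAW 32.69086818548509 34.141359906647615 tan 4.084795620479791 Tz 0.22408415705295168
```

```bash
python3 - <<'E'
from h import *
w=cam('wrist');save(w,'w9.npz');tile([(crop(w,190,0,450,195,3,10),0,0)],'pics/w9.png',780,585)
E
```

```text
(no output)
```

View pics/w9.png

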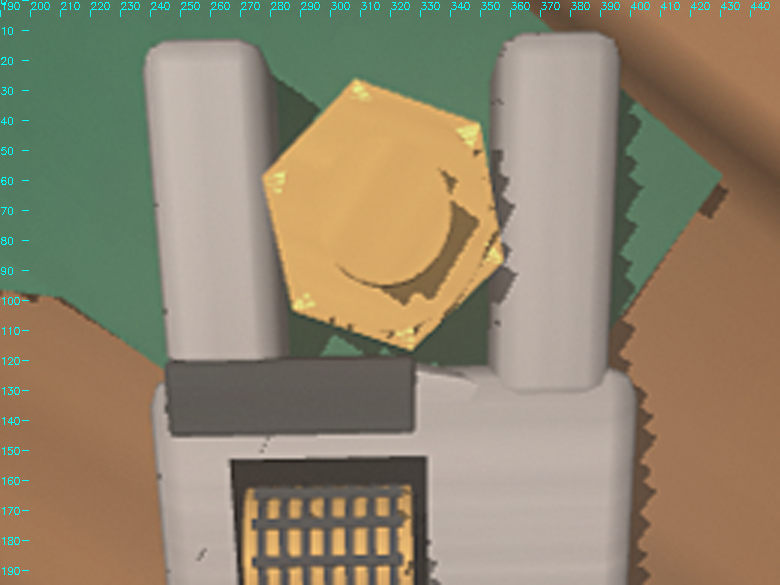

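```bash
python3 - <<'E'
from h import *
c=lambda x,y:(190+x/3,y/3)
w=load('w9.npz')
V=onz(w,[c(263,178),c(293,310),c(413,348),c(502,262),c(482,122),c(357,80)],22)[:,:2]; n=V.mean(0)
d=V-n; a=np.degrees(np.arctan2(d[:,1],d[:,0])); print(n,np.hypot(*d.T),a%60, 'flat',(a%60).mean()+30)
J=onz(w,[c(285,350),c(272,110),c(490,350),c(497,110)],17)[:,:2]; f=lambda p,q:np.degrees(np.arctan2(*(q-p)[::-1]))
print(f(J[0],J[1]),f(J[2],J[3]),np.hypot(*(J[0]-J[2])),np.hypot(*(J[1]-J[3])))
# strap/mill yaw from top image: hopper rim via edges; strap edges
t=load('t0.npz'); b=lambda x,y:(125+x/4,170+y/4)
S=onz(t,[b(502,240),b(656,250),b(650,352),b(542,346)],3)[:,:2]; print(f(S[1],S[0])-90,f(S[2],S[1]),f(S[2],S[3])-90)
R=onz(t,[b(72,297),b(345,316),b(312,583),b(43,567)],105)[:,:2]; print([f(R[1],R[0])-90,f(R[2],R[1]),f(R[3],R[0]),f(R[2],R[3])-90])
E
```

```text
[577.22587725  74.74262872] [13.78674724 13.92621467 13.69107225 13.63190854 14.06134605 13.7139479 ] [45.53578885 44.60817262 45.80548696 44.23458687 45.08118495 44.84143542] flat 75.01777594454751
33.97778806961243 32.4347546153182 24.143661173799323 24.819049437204924
-2.5665747716248575 -1.7887715973635123 -1.9638761431297098
[np.float64(-2.776002644261581), np.float64(-4.534441090292689), np.float64(-2.778770867745968), np.float64(-2.0321116910475325)]
```

```bash
python3 -m handwheel '[[0.5,0,0,0,0],[0.5,0,0,0,0],[0.5,0,0,0,0],[0.5,0,0,-0.1,0],[0.5,0,0,-0.1,0],[0,0,0,0,0],[0,0,0,0,0],[0,0,0,0,0]]'
cat >> h.py <<'E'
def seg(w,gold=True):
    h,s,v=cv2.split(cv2.cvtColor(w['img'],cv2.COLOR_RGB2HSV))
    return ((h>15)&(h<26)&(s>90)&(v>130)).astype(np.uint8)
def hexfit(w,z=22,c0=(577.3,74.8),thr=None):
    """nut flat direction by matching gold mask with hexagon of the top face"""
    from scipy.optimize import minimize
    m=cv2.GaussianBlur(seg(w).astype(np.float32),(3,3),0)
    g=np.stack(np.meshgrid(np.arange(-18,18.1,.4),np.arange(-18,18.1,.4)),-1).reshape(-1,2)
    uv=pix(w,np.c_[g+np.array(c0),np.full(len(g),z)]).astype(np.float32)
    val=cv2.remap(m,uv[:,0].reshape(-1,1),uv[:,1].reshape(-1,1),cv2.INTER_LINEAR).ravel()
    best=[]
    for a in np.arange(0,60,.5):
        for dx in np.arange(-2,2.1,.5):
            for dy in np.arange(-2,2.1,.5):
                q=g-[dx,dy]; ang=np.radians(a+np.arange(6)*60); ins=(np.abs(q@np.array([np.cos(ang[:3]),np.sin(ang[:3])]))<12).all(1)
                best.append((val[ins].sum()-val[~ins].sum(),a,dx,dy))
    b=max(best); top=[x for x in best if x[0]>b[0]-.01*abs(b[0])]; print('nut normal dir mod60',np.mean([x[1] for x in top]),b,'fill',round(float(val.mean()),2)); return (b[1]+30)%60,b[2]+c0[0],b[3]+c0[1]
E
python3 - <<'E'
from h import *
plan((577,75,60,33))
w=cam('wrist');save(w,'w10.npz')
for k in (4,6,8,9,10):
    W=load(f'w{k}.npz'); r=hexfit(W); print(k,'flats',r)
m=seg(load('w10.npz')); n,l,st,ce=cv2.connectedComponentsWithStats(m); print([(st[i].tolist(),ce[i].round(1).tolist()) for i in range(1,n) if st[i][4]>25])
E
```

```text
time: 34.5
position: [492.1, 20.4, 65.6]
orientation: [0.96, 0.281, -0.001, -0.001]
wrist_force: [-0.2, 0.5, -0.0]
finger_gap: 0.004
grip_force: 0.0
now [492.1  20.4  65.6] yaw 32.6 F [-0.2  0.5 -0. ] gap 0.004 t 34.5
-> (577, 75, 60, 33) total [ 0.3365 -0.0005  0.0187] = 3 x [ 0.1122 -0.0002  0.0062] | twist -0.002 = 1 x -0.002
nut normal dir mod60 21.46 (np.float32(2866.701), np.float64(20.5), np.float64(0.0), np.float64(0.0)) fill 0.37
4 flats (np.float64(50.5), np.float64(577.3), np.float64(74.8))
nut normal dir mod60 21.796875 (np.float32(2870.294), np.float64(21.5), np.float64(0.0), np.float64(0.0)) fill 0.37
6 flats (np.float64(51.5), np.float64(577.3), np.float64(74.8))
nut normal dir mod60 22.444444444444443 (np.float32(2910.6135), np.float64(21.5), np.float64(0.0), np.float64(0.0)) fill 0.37
8 flats (np.float64(51.5), np.float64(577.3), np.float64(74.8))
nut normal dir mod60 14.75 (np.float32(2783.6274), np.float64(15.5), np.float64(0.0), np.float64(0.0)) fill 0.35
9 flats (np.float64(45.5), np.float64(577.3), np.float64(74.8))
nut normal dir mod60 15.0 (np.float32(2781.9067), np.float64(15.5), np.float64(0.0), np.float64(0.0)) fill 0.36
10 flats (np.float64(45.5), np.float64(577.3), np.float64(74.8))
[([297, 47, 57, 63, 2358], [324.6, 77.6]), ([329, 143, 4, 17, 57], [330.6, 151.5]), ([292, 144, 5, 36, 110], [293.8, 160.2])]
```

```bash
python3 - <<'E'
from h import *
w=load('w10.npz'); P=onz(w,[(312,161)],24)[0]; print(P)
a=np.radians(33); ex=np.array([np.cos(a),np.sin(a)]); s=P[:2]+7*ex
plan((s[0],s[1],65,32.6),(s[0],s[1],23.8,32.6))
E
```

```text
[541.72787153  60.11020906  24.        ]
now [491.9  20.4  65.4] yaw 32.6 F [-0.2  0.6  0.3] gap -0.002 t 34.5
-> (np.float64(547.5985655098841), np.float64(63.92268230078503), 65, 32.6) total [ 0.2346 -0.022   0.0012] = 2 x [ 0.1173 -0.011   0.0006] | twist 0.0002 = 1 x 0.0002
-> (np.float64(547.5985655098841), np.float64(63.92268230078503), 23.8, 32.6) total [0.     0.     0.1373] = 1 x [0.     0.     0.1373] | twist -0.0 = 1 x -0.0
```

```bash
python3 -m handwheel '[[0,0.1173,-0.011,0,0],[0,0.1173,-0.011,0,0],[0,0,0,0,0],[0,0,0,0.07,0],[0,0,0,0.05,0],[0,0,0,0.015,0],[0,0,0,0.003,0],[0,0,0,0,0],[0,0,0,0,0]]' 60| grep -E 'pos|wrist_force'
for k in 1 2 3; do for i in 1 2; do python3 -m handwheel '[[0,-0.009,0,0.0003,0],[0,-0.009,0,0.0003,0],[0,-0.009,0,0,0]]' | grep -E 'pos|wrist_force'; done;  python3 -m handwheel '[[0,0,0,-0.015,0],[0,0,0,0,0],[0,0.027,0,0,0],[0,0.027,0,0,0],[0,0,0,0.0155,0],[0,0,0,0,0],[0,0,0,0,0]]' | grep -E 'pos|wrist_force'; done
```

```text
position: [548.7, 63.5, 25.6]
wrist_force: [-0.1, 0.1, 0.1]
position: [541.9, 59.2, 25.6]
wrist_force: [0.8, 1.1, 0.6]
position: [535.1, 54.9, 25.4]
wrist_force: [0.1, -0.4, 0.4]
position: [548.5, 63.8, 24.6]
wrist_force: [-0.6, 0.2, -0.4]
position: [541.8, 59.2, 25.0]
wrist_force: [-0.1, -0.4, 0.2]
position: [535.1, 54.9, 24.9]
wrist_force: [-0.7, 0.5, -0.2]
position: [548.8, 63.9, 24.3]
wrist_force: [-0.0, -0.1, 0.1]
position: [541.8, 59.2, 24.5]
wrist_force: [-0.2, -0.5, 0.2]
position: [535.2, 54.9, 24.4]
wrist_force: [-0.0, 0.5, 0.4]
position: [549.1, 63.9, 24.0]
wrist_force: [1.3, 0.8, 0.4]
```

Not quite touching; lower in steps.

```bash
for i in 1 2 3; do python3 -m handwheel '[[0,0,0,0.0025,0],[0,0,0,0,0],[0,0,0,0,0]]' | grep -E 'pos|wrist_force'; done
```

```text
position: [549.2, 63.8, 23.9]
wrist_force: [0.7, 1.5, 3.9]
position: [549.4, 63.8, 23.6]
wrist_force: [-1.3, 1.6, 7.0]
position: [549.6, 64.0, 23.3]
wrist_force: [-1.5, 1.5, 9.4]
```

```bash
for k in 1 2; do for i in 1 2; do python3 -m handwheel '[[0,-0.009,0,0.0002,0],[0,-0.009,0,0.0002,0],[0,-0.009,0,0,0]]' | grep -E 'pos|wrist_force'; done;  python3 -m handwheel '[[0,0,0,-0.015,0],[0,0,0,0,0],[0,0.027,0,0,0],[0,0.027,0,0,0],[0,0,0,0.015,0],[0,0,0,0,0],[0,0,0,0,0]]' | grep -E 'pos|wrist_force'; done
python3 -m handwheel '[[0,0,0,-0.07,0],[0,-0.117,0.011,-0.07,0],[0,-0.117,0.011,0,0],[0,0,0,0,0],[0,0,0,0,0]]'|grep pos
python3 - <<'E'
from h import *
w=cam('wrist');save(w,'w11.npz'); hexfit(w)
m=seg(w); n,l,st,ce=cv2.connectedComponentsWithStats(m); print([(st[i].tolist(),ce[i].round(1).tolist()) for i in range(1,n) if st[i][4]>25])
g=cv2.cvtColor(w['img'],cv2.COLOR_RGB2HSV)
for v in (200,220,240): print(v,g[v,270:350:2,1])
E
```

```text
position: [544.4, 60.2, 24.2]
wrist_force: [1.1, 3.4, 9.1]
position: [537.9, 55.8, 24.1]
wrist_force: [0.9, 3.2, 8.9]
position: [551.2, 64.6, 22.9]
wrist_force: [2.3, 4.7, 4.1]
position: [545.1, 60.4, 24.1]
wrist_force: [0.9, 4.3, 10.7]
position: [538.3, 55.8, 24.1]
wrist_force: [1.0, 3.9, 11.0]
position: [551.4, 64.7, 22.8]
wrist_force: [2.6, 3.2, 3.7]
position: [492.9, 20.2, 62.9]
nut normal dir mod60 15.069444444444445 (np.float32(2786.946), np.float64(14.5), np.float64(0.0), np.float64(0.0)) fill 0.36
[([295, 48, 57, 63, 2418], [322.7, 78.8]), ([291, 145, 5, 37, 110], [292.5, 162.2]), ([328, 144, 4, 37, 107], [329.9, 160.8])]
200 [119 119 124  34  29  26  28  28  30  27  27  27  27  28  29  28  28  27
  28  26  27  28  28  28  28  27  26  26  26  29  29  28  28  27  27  27
  26  29  27  28]
220 [118 116 117 115 115 116 115 116 116 116 114 116 115 115 115 114 117 126
 116  47  30  27  30  28  28  29  30  29  28  28  30  29  28  29  31  30
  27  28  27  90]
240 [120 120 118 118 118 118 120 117 118 118 116 118 116 115 116 116 113 115
 115 115 118  55  28  29  30  29  28  29  29  29  29  28  28  28  28  29
  28  28  31  99]
```

```bash
cat >> h.py <<'E'
def handle(w,z,v0=245,v1=330,u0=260,u1=400):
    s=cv2.cvtColor(w['img'],cv2.COLOR_RGB2HSV)[:,:,1]; c=[]
    for v in range(v0,v1,4):
        i=np.where(s[v,u0:u1]<60)[0]
        if len(i)>8: c.append((u0+(i.min()+i.max())/2,v))
    P=onz(w,np.array(c,float),z)[:,:2]; l=cv2.fitLine(P.astype(np.float32),cv2.DIST_HUBER,0,.01,.01).ravel()
    y=np.degrees(np.arctan2(l[1],l[0])); print('handle pt',l[2:],'yaw',y,'ends',P[0],P[-1],[round(x[0]) for x in c]); return l[2:],y
E
python3 - <<'E'
from h import *
w=load('w11.npz'); handle(w,15,245,300)
plan((495.9,19.7,62.9,33),(495.9,19.7,6,33))
E
```

```text
handle pt [493.12857   16.717365] yaw 35.069622 ends [507.85298053  27.0535766 ] [480.33728729   9.63185037] [329, 330, 330, 330, 330, 330, 330, 330, 330, 330, 330, 331, 331, 328]
now [493.6  20.4  63.1] yaw 32.6 F [ 0.3  0.5 -0.3] gap -0.005 t 43.4
-> (495.9, 19.7, 62.9, 33) total [0.0052 0.0062 0.0007] = 1 x [0.0052 0.0062 0.0007] | twist -0.0021 = 1 x -0.0021
-> (495.9, 19.7, 6, 33) total [0.     0.     0.1897] = 2 x [0.     0.     0.0948] | twist 0.0 = 1 x 0.0
```

```bash
python3 -m handwheel '[[0.5,0.002,0.0092,0,-0.0078],[0.5,0,0,0,0],[0.5,0,0,0,0],[0.5,0,0,0.1,0],[0.5,0,0,0.09,0],[0.5,0,0,0,0],[0.5,0,0,0,0],[0.1,0,0,0,0],[0.1,0,0,0,0],[0.1,0,0,0,0],[0.1,0,0,0,0],[0.1,0,0,0,0]]' 70
python3 -m handwheel '[[0.1,0,0,-0.02,0],[0.1,0,0,-0.02,0],[0.1,0,0,-0.05,0],[0.1,0,0,-0.1,0],[0.1,0,0,-0.05,0],[0.1,0,0,0,0],[0.1,0,0,0,0]]'
python3 - <<'E'
from h import *
w=cam('wrist');save(w,'w12.npz'); hexfit(w)
m=seg(w); n,l,st,ce=cv2.connectedComponentsWithStats(m); print([(st[i].tolist(),ce[i].round(1).tolist()) for i in range(1,n) if st[i][4]>25])
plan((429,-237,80,96.4))
E
```

```text
time: 44.6
position: [497.0, 18.3, 8.5]
orientation: [0.956, 0.293, 0.001, 0.001]
wrist_force: [-1.8, 0.8, 6.8]
finger_gap: 0.202
grip_force: 68.9
time: 45.3
position: [495.0, 18.4, 78.0]
orientation: [0.956, 0.293, -0.0, -0.0]
wrist_force: [-0.2, 0.1, -4.8]
finger_gap: 0.206
grip_force: 69.1
nut normal dir mod60 14.272727272727273 (np.float32(1252.6143), np.float64(15.0), np.float64(0.0), np.float64(0.5)) fill 0.17
[([298, 55, 52, 50, 945], [328.4, 75.7]), ([273, 162, 7, 50, 198], [275.4, 186.0]), ([325, 162, 5, 50, 204], [327.3, 186.5]), ([281, 173, 5, 9, 36], [282.7, 177.2]), ([288, 173, 5, 9, 38], [290.2, 177.3]), ([296, 173, 4, 9, 34], [297.5, 177.2]), ([303, 173, 5, 9, 36], [304.7, 177.2]), ([310, 173, 5, 9, 38], [312.2, 177.3]), ([318, 173, 4, 9, 34], [319.5, 177.2]), ([281, 186, 5, 9, 43], [283.0, 190.0]), ([288, 186, 5, 9, 37], [290.4, 189.9]), ([296, 186, 4, 9, 36], [297.5, 190.0]), ([303, 186, 5, 9, 45], [305.0, 190.0]), ([310, 186, 5, 9, 38], [312.4, 190.0]), ([318, 186, 4, 9, 36], [319.5, 190.0]), ([296, 199, 5, 6, 26], [298.3, 201.3])]
now [494.4  18.4  77.1] yaw 34.0 F [ 0.6  0.3 -5.2] gap 0.206 t 45.4
-> (429, -237, 80, 96.4) total [-0.6573  0.5836 -0.0095] = 6 x [-0.1095  0.0973 -0.0016] | twist -0.3464 = 8 x -0.0433
```

```bash
python3 -c "
from h import *
plan((426,-219,78,34),(426,-219,78,96.2),(426,-219,8,96.2))"
```

```text
now [494.4  18.4  77.1] yaw 34.0 F [ 0.6  0.3 -5.2] gap 0.206 t 45.4
-> (426, -219, 78, 34) total [-0.6319  0.5282 -0.0028] = 6 x [-0.1053  0.088  -0.0005] | twist 0.0003 = 1 x 0.0003
-> (426, -219, 78, 96.2) total [ 0.  0. -0.] = 1 x [ 0.  0. -0.] | twist -0.3456 = 8 x -0.0432
-> (426, -219, 8, 96.2) total [0.     0.     0.2333] = 2 x [0.     0.     0.1167] | twist -0.0 = 1 x -0.0
```

```bash
python3 -m handwheel '[[0.1,-0.1053,0.088,0,0],[0.1,-0.1053,0.088,0,0],[0.1,-0.1053,0.088,0,0],[0.1,-0.1053,0.088,0,0],[0.1,-0.1053,0.088,0,0],[0.1,-0.1053,0.088,0,0],[0.1,0,0,0,-0.0432],[0.1,0,0,0,-0.0432],[0.1,0,0,0,-0.0432],[0.1,0,0,0,-0.0432],[0.1,0,0,0,-0.0432],[0.1,0,0,0,-0.0432]]' |grep pos
python3 -m handwheel '[[0.1,0,0,0,-0.0432],[0.1,0,0,0,-0.0432],[0.1,0,0,0.1,0],[0.1,0,0,0.09,0],[0.1,0,0,0.02,0],[0.1,0,0,0,0],[0.1,0,0,0,0]]'
python3 -c "
from h import *
plan((426,-219,8,96.2))"
```

```text
position: [425.9, -218.3, 76.4]
time: 47.25
position: [427.5, -219.3, 16.0]
orientation: [0.668, 0.745, 0.0, 0.0]
wrist_force: [-0.4, 0.6, -4.2]
finger_gap: 0.2
grip_force: 69.6
now [ 427.5 -219.3   16. ] yaw 96.3 F [-0.4  0.6 -4.2] gap 0.2 t 47.2
-> (426, -219, 8, 96.2) total [ 0.0015 -0.0049  0.0266] = 1 x [ 0.0015 -0.0049  0.0266] | twist 0.0003 = 1 x 0.0003
```

```bash
for i in 1 2 3 4; do python3 -m handwheel '[[0.1,0,-0.0012,0.006,0],[0.1,0,0,0,0],[0.1,0,0,0,0]]' | grep -E 'pos|wrist_force'; done
```

```text
position: [427.2, -219.4, 14.5]
wrist_force: [-0.3, -0.1, -5.4]
position: [426.3, -219.0, 11.8]
wrist_force: [0.3, 0.0, -4.1]
position: [425.9, -219.1, 9.9]
wrist_force: [0.2, -0.3, -5.1]
position: [426.1, -219.3, 9.5]
wrist_force: [-4.1, 4.1, 5.1]
```

```bash
python3 -m handwheel '[[0.5,0,0,0,0],[0.5,0,0,0,0],[0.5,0,0,0,0],[0.5,0,0,-0.1,0],[0.5,0,0,-0.15,0],[0.5,0,0,-0.15,0],[0.5,0,0,-0.15,0],[0.5,0,0,-0.08,0],[0.5,0,0,0,0]]' |grep pos
python3 - <<'E'
from h import *
t=cam('top');save(t,'t1.npz')
# bar: dark pixels around its expected place
g=cv2.cvtColor(t['img'],cv2.COLOR_RGB2GRAY); m=(g[190:255,425:475]<48).astype(np.uint8)
n,l,st,ce=cv2.connectedComponentsWithStats(m); i=1+np.argmax(st[1:,4]); pts=np.argwhere(l==i)[:,::-1]+[425,190]
r=cv2.minAreaRect(pts.astype(np.float32)); print(st[i],r); B=cv2.boxPoints(r); print(onz(t,B,118))
print('center',onz(t,[r[0]],118))
plan((616,-298,250,96),(616,-298,250,11),(616,-298,96,11))
E
```

```text
position: [428.1, -220.8, 202.8]
[ 20  18  12  38 173] ((450.8709716796875, 226.1707000732422), (37.61119079589844, 6.905930995941162), 82.09283447265625)
[[ 647.35260484 -286.80530159  118.        ]
 [ 649.64117057 -301.01547255  118.        ]
 [ 571.72518653 -311.05544555  118.        ]
 [ 569.45472867 -296.96180692  118.        ]]
center [[ 609.38316413 -298.98030933  118.        ]]
now [ 426.8 -220.   199.7] yaw 96.2 F [ 0.4  0.2 -0.1] gap 0.498 t 49.4
-> (616, -298, 250, 96) total [-0.3271  0.5986 -0.1676] = 5 x [-0.0654  0.1197 -0.0335] | twist 0.0014 = 1 x 0.0014
-> (616, -298, 250, 11) total [ 0.  0. -0.] = 1 x [ 0.  0. -0.] | twist 0.4722 = 11 x 0.0429
-> (616, -298, 96, 11) total [0.     0.     0.5133] = 4 x [0.     0.     0.1283] | twist 0.0 = 1 x 0.0
```

```bash
python3 -m handwheel '[[0.5,-0.0654,0.1197,-0.0335,0],[0.5,-0.0654,0.1197,-0.0335,0],[0.5,-0.0654,0.1197,-0.0335,0],[0.5,-0.0654,0.1197,-0.0335,0],[0.5,-0.0654,0.1197,-0.0335,0],[0.5,0,0,0,0.0429],[0.5,0,0,0,0.0429],[0.5,0,0,0,0.0429],[0.5,0,0,0,0.0429],[0.5,0,0,0,0.0429],[0.5,0,0,0,0.0429],[0.5,0,0,0,0.0429]]' |grep pos
python3 -m handwheel '[[0.5,0,0,0,0.0429],[0.5,0,0,0,0.0429],[0.5,0,0,0,0.0429],[0.5,0,0,0,0.0429],[0.5,0,0,0,0],[0.5,0,0,0,0]]' |grep pos
python3 - <<'E'
from h import *
w=cam('wrist');save(w,'w13.npz');plan((616,-298,250,11))
tile([(crop(w,0,0,640,480,1,50),0,0)],'pics/w13.png',640,480)
g=cv2.cvtColor(w['img'],cv2.COLOR_RGB2GRAY)
e=pix(w,[[662,-288,118],[570,-307,118],[616,-298,118]]); print('expected',e)
m=(g<55).astype(np.uint8); n,l,st,ce=cv2.connectedComponentsWithStats(m)
for i in range(1,n):
    if st[i][4]>300: print(st[i],ce[i],cv2.minAreaRect(np.argwhere(l==i)[:,::-1].astype(np.float32)))
E
```

```text
position: [613.9, -296.7, 244.1]
position: [614.2, -296.8, 245.4]
now [ 614.3 -296.9  245.9] yaw 11.4 F [-0.8 -0.4 -0.1] gap 0.504 t 51.2
-> (616, -298, 250, 11) total [ 0.0047  0.0046 -0.0138] = 1 x [ 0.0047  0.0046 -0.0138] | twist 0.0024 = 1 x 0.0024
expected [[326.87367083 166.128769  ]
 [326.96299657 281.70320214]
 [327.54972179 227.21167158]]
[   21   298   607   182 49311] [323.89243779 420.26440348] ((324.0, 388.5), (606.0, 181.0), -0.0)
```

```bash
python3 - <<'E'
from h import *
w=load('w13.npz'); g=cv2.cvtColor(w['img'],cv2.COLOR_RGB2GRAY)
for v in (180,200,220,240,260): print(v,g[v,290:366:2])
print(g[140:330:3,327])
E
```

```text
180 [ 83  85 139 133 135 133 129 124 117 110  97  76 112 126 114 230 226  44
  75  79  77  76  77  78  78  65 181 237 236 235 235 234 234 234 234 237
 173 160]
200 [127 129 127 131 132 132 130 126 159 219 219 236 224 222 220 221 210  63
  77  76  77  77  77  77  73  96 249 236 237 237 236 236 236 236 237 232
 164 166]
220 [ 86 106 138 137 137 134 130 124 117 108  92  72 124 118 231 223 106  69
  77  75  75  75  76  76  62 167 215 213 213 212 213 213 213 213 219 112
 126 125]
240 [110 110 111 110 111 111 109 111 113 113 113 114 112 111 114 112  57  71
  73  71  72  73  74  67  75 118 110 112 113 114 111 111 112 111 112 112
 113 112]
260 [142 141 141 142 141 141 142 142 142 143 141 140 138 135 149 143  62  70
  69  71  70  71  71  54 159 159 166 167 158 142 138 140 142 142 141 142
 135 116]
[169 152 168 160  64  72  72  64  73  76  75  77  78  75  78  77  79  78
  78  78  78  77  77  76  75  77  75  77  75  74  73  72  72  71  72  70
  70  69  70  70  68  71  71  68  68  66 151 131 131 132 137 141 143 143
  57  61  62  61  61  61  60  55  60  95]
```

```bash
python3 - <<'E'
from h import *
w=load('w13.npz'); P=onz(w,[(332.3,180),(329.3,260),(327,152.5),(327,277),(330.6,214.5)],117); print(P)
d=P[0]-P[1]; print('bar yaw',np.degrees(np.arctan2(d[1],d[0])))
plan((P[4][0],P[4][1],246,10),(P[4][0],P[4][1],96,10))
t=load('t1.npz'); g=cv2.cvtColor(t['img'],cv2.COLOR_RGB2HSV)
E
```

```text
[[ 652.61873784 -294.07797209  117.        ]
 [ 588.84610957 -305.05170666  117.        ]
 [ 671.52249319 -286.14015749  117.        ]
 [ 573.70568038 -306.27354015  117.        ]
 [ 626.23295233 -298.30017184  117.        ]]
bar yaw 9.76360689597818
now [ 614.3 -296.9  245.9] yaw 11.4 F [-0.8 -0.4 -0.1] gap 0.504 t 51.2
-> (np.float64(626.2329523310744), np.float64(-298.3001718355491), 246, 10) total [ 0.0379  0.0124 -0.0005] = 1 x [ 0.0379  0.0124 -0.0005] | twist 0.008 = 1 x 0.008
-> (np.float64(626.2329523310744), np.float64(-298.3001718355491), 96, 10) total [0.  0.  0.5] = 4 x [0.    0.    0.125] | twist 0.0 = 1 x 0.0
```

```bash
python3 -m handwheel '[[0.5,0.0135,0.0122,0,0.008],[0.5,0,0,0.15,0],[0.5,0,0,0.15,0],[0.5,0,0,0.12,0],[0.5,0,0,0.08,0],[0.5,0,0,0,0],[0.5,0,0,0,0],[0.1,0,0,0,0],[0.1,0,0,0,0],[0.1,0,0,0,0],[0.1,0,0,0,0],[0.1,0,0,0,0]]' 30
python3 -m handwheel '[[0.1,0,0,-0.02,0],[0.1,0,0,-0.05,0],[0.1,0,0,-0.1,0],[0.1,0,0,-0.15,0],[0.1,0,0,-0.15,0],[0.1,0,0,-0.15,0],[0.1,0,0,0,0],[0.1,0,0,0,0]]'
python3 - <<'E'
from h import *
t=cam('top');save(t,'t2.npz');s=cam('scene');save(s,'s2.npz')
plan((486,277,300,88))
E
```

```text
time: 52.45
position: [621.0, -300.5, 100.4]
orientation: [0.996, 0.086, 0.002, 0.001]
wrist_force: [-0.7, 0.9, 6.3]
finger_gap: 0.155
grip_force: 31.6
time: 53.25
position: [619.7, -300.1, 285.5]
orientation: [0.996, 0.086, 0.001, 0.001]
wrist_force: [-0.4, 0.4, -5.2]
finger_gap: 0.155
grip_force: 30.3
now [ 618.4 -299.3  280.6] yaw 9.9 F [ 0.4  0.8 -4.7] gap 0.154 t 53.4
-> (486, 277, 300, 88) total [-0.1055 -1.9682 -0.0645] = 14 x [-0.0075 -0.1406 -0.0046] | twist -0.4341 = 10 x -0.0434
```

```bash
python3 -c "
from h import *
plan((448,280,240,9.9),(448,280,240,87.6),(448,280,215,87.6))"
python3 -m handwheel '[[0.1,-0.001,-0.05,0,0],[0.1,-0.004,-0.1,0,0],[0.1,-0.0161,-0.14,0.01,0],[0.1,-0.0161,-0.14,0.01,0],[0.1,-0.0161,-0.14,0.01,0],[0.1,-0.0161,-0.14,0.01,0],[0.1,-0.0161,-0.14,0.01,0],[0.1,-0.0161,-0.14,0.01,0],[0.1,-0.0161,-0.14,0.01,0],[0.1,-0.0161,-0.14,0.01,0],[0.1,-0.0161,-0.14,0.01,0],[0.1,-0.0161,-0.14,0.01,0]]'|grep pos
python3 -c "
from h import *
plan((448,280,240,9.9),(448,280,240,87.6),(448,280,215,87.6))"
```

```text
now [ 618.4 -299.3  280.6] yaw 9.9 F [ 0.4  0.8 -4.7] gap 0.154 t 53.4
-> (448, 280, 240, 9.9) total [-0.2286 -1.9998  0.1355] = 14 x [-0.0163 -0.1428  0.0097] | twist -0.0002 = 1 x -0.0002
-> (448, 280, 240, 87.6) total [ 0.  0. -0.] = 1 x [ 0.  0. -0.] | twist -0.4317 = 10 x -0.0432
-> (448, 280, 215, 87.6) total [0.     0.     0.0833] = 1 x [0.     0.     0.0833] | twist -0.0 = 1 x -0.0
position: [488.2, 151.6, 251.3]
now [488.2 151.6 251.3] yaw 9.9 F [ 1.6 -0.5 -3.2] gap 0.154 t 54.5
-> (448, 280, 240, 9.9) total [-0.0586 -0.4447  0.0375] = 4 x [-0.0147 -0.1112  0.0094] | twist -0.0001 = 1 x -0.0001
-> (448, 280, 240, 87.6) total [ 0.  0. -0.] = 1 x [ 0.  0. -0.] | twist -0.4317 = 10 x -0.0432
-> (448, 280, 215, 87.6) total [0.     0.     0.0833] = 1 x [0.     0.     0.0833] | twist -0.0 = 1 x -0.0
```

```bash
python3 -m handwheel '[[0.1,-0.0147,-0.1112,0.009,0],[0.1,-0.0147,-0.1112,0.009,0],[0.1,-0.0147,-0.1112,0.009,0],[0.1,-0.0147,-0.1112,0.01,0],[0.1,0,0,0,-0.03],[0.1,0,0,0,-0.04],[0.1,0,0,0,-0.04],[0.1,0,0,0,-0.04],[0.1,0,0,0,-0.04],[0.1,0,0,0,-0.04],[0.1,0,0,0,-0.04],[0.1,0,0,0,-0.04]]'|grep pos
python3 -m handwheel '[[0.1,0,0,0,-0.04],[0.1,0,0,0,-0.04],[0.1,0,0,0,-0.0417],[0.1,0,0,0,0],[0.1,0,0,0,0],[0.1,0,0,0,0]]'|grep pos
python3 -c "
from h import *
plan((448,280,206,87.6))"
```

```text
position: [448.6, 278.0, 240.1]
position: [449.8, 278.1, 241.6]
now [449.8 278.1 241.6] yaw 87.5 F [ 0.1  0.3 -4.5] gap 0.151 t 56.4
-> (448, 280, 206, 87.6) total [ 0.006  -0.0063  0.1187] = 1 x [ 0.006  -0.0063  0.1187] | twist -0.0006 = 1 x -0.0006
```

```bash
python3 -m handwheel '[[0.1,0.006,-0.006,0.06,0],[0.1,0,0,0.055,0],[0.1,0,0,0,0],[0.1,0,0,0,0]]' 20
for i in 1 2 3 4 5 6; do python3 -m handwheel '[[0.1,0,0,0.007,0],[0.1,0,0,0,0]]' | grep -E 'pos|force|gap'|tr '\n' ' '; echo; done
```

```text
time: 56.75
position: [448.3, 279.7, 207.0]
orientation: [0.722, 0.692, -0.001, -0.0]
wrist_force: [0.2, 0.3, -3.0]
finger_gap: 0.155
grip_force: 30.4
position: [449.1, 280.1, 206.4] wrist_force: [0.7, -0.0, -3.5] finger_gap: 0.158 grip_force: 30.4 
position: [448.8, 280.0, 203.8] wrist_force: [0.6, -0.1, -4.4] finger_gap: 0.154 grip_force: 30.4 
position: [448.8, 279.9, 201.5] wrist_force: [0.1, -0.2, -3.1] finger_gap: 0.152 grip_force: 30.4 
position: [449.4, 280.0, 201.2] wrist_force: [-0.4, -2.9, 3.7] finger_gap: 0.154 grip_force: 31.6 
position: [450.4, 280.1, 200.9] wrist_force: [-1.1, -3.6, 8.9] finger_gap: 0.156 grip_force: 33.3 
position: [451.4, 280.3, 200.5] wrist_force: [0.7, -4.1, 14.5] finger_gap: 0.159 grip_force: 36.5
```

```bash
for i in 1 2 3 4; do python3 -m handwheel '[[0,0,0,0.007,0],[0,0,0,0,0]]' 20| grep -E 'pos|force|gap'|tr '\n' ' '; echo; done
```

```text
position: [452.3, 280.4, 200.2] wrist_force: [-0.6, -6.3, 20.0] finger_gap: 0.154 grip_force: 40.2 
position: [453.5, 280.5, 199.7] wrist_force: [0.3, -7.4, 23.6] finger_gap: 0.159 grip_force: 44.7 
position: [454.8, 280.7, 199.2] wrist_force: [2.6, -7.8, 26.2] finger_gap: 0.152 grip_force: 49.7 
position: [455.8, 280.8, 198.8] wrist_force: [2.5, -9.9, 32.0] finger_gap: 0.154 grip_force: 54.0
```

```bash
python3 -m handwheel '[[0.1,0,0,-0.03,0],[0.1,0,0,-0.02,0],[0.1,0,0,0,0],[0.1,0,0,0,0]]' 30 | tr '\n' ' '
python3 -c "
from h import *
plan((442.8,280.2,204,87.6))"
```

```text
time: 59.15 position: [448.3, 279.8, 200.6] orientation: [0.722, 0.692, -0.001, -0.0] wrist_force: [0.8, 0.4, -1.8] finger_gap: 0.154 grip_force: 31.8 now [448.3 279.8 200.6] yaw 87.6 F [ 0.8  0.4 -1.8] gap 0.154 t 59.1
-> (442.8, 280.2, 204, 87.6) total [ 0.0007 -0.0182 -0.0113] = 1 x [ 0.0007 -0.0182 -0.0113] | twist -0.0001 = 1 x -0.0001
```

```bash
python3 -m handwheel '[[0.1,0,-0.0182,-0.0113,0],[0.1,0,0,0,0],[0.1,0,0,0.009,0],[0.1,0,0,0,0],[0.1,0,0,0,0]]' | grep -E 'pos|force|gap'|tr '\n' ' '
for k in 1 2; do python3 -m handwheel '[[0.1,0,0,0.003,0],[0.1,0,0,0,0],[0.1,0,0,0,0]]' | grep -E 'pos|force|gap'|tr '\n' ' '; done
python3 -m handwheel '[[0.2,0,0,0,0],[0.25,0,0,0,0],[0.3,0,0,0,0],[0.3,0,0,0,0],[0.3,0,0,0,0]]' | grep -E 'pos|force|gap'|tr '\n' ' '
```

```text
position: [443.1, 280.1, 202.0] wrist_force: [-0.5, -0.7, -3.1] finger_gap: 0.154 grip_force: 31.2 position: [443.3, 280.2, 201.7] wrist_force: [-0.2, 1.1, -4.2] finger_gap: 0.157 grip_force: 31.1 position: [443.4, 280.2, 200.9] wrist_force: [0.9, -0.6, -3.4] finger_gap: 0.154 grip_force: 31.2 position: [443.8, 280.4, 201.5] wrist_force: [1.2, -0.2, 1.0] finger_gap: 0.302 grip_force: 0.7
```

```bash
python3 -m handwheel '[[0.3,0,0.015,0.0045,0],[0.3,0,0.015,0.0045,0],[0.3,0,0.015,0.0045,0],[0.3,0,0.015,0.0045,0],[0.3,0,0,0,0]]' | grep -E 'pos|force|gap'|tr '\n' ' '
python3 -m handwheel '[[0.3,0,0.014,0.007,0],[0.3,0,0.014,0.007,0],[0.3,0,0.014,0.007,0],[0.3,0,0.014,0.007,0],[0.3,0,0,0,0]]' | grep -E 'pos|force|gap'|tr '\n' ' '
python3 - <<'E'
from h import *
s=cam('scene');save(s,'s3.npz'); t=cam('top');save(t,'t3.npz')
a=cv2.resize(s['img'][70:220,330:480,::-1],None,fx=3.6,fy=3.6); b=cv2.resize(t['img'][210:340,110:240,::-1],None,fx=2,fy=2)
tile([(a,0,0),(b,540,0)],'pics/tip.png')
E
```

```text
position: [461.7, 279.3, 194.8] wrist_force: [1.5, -0.3, -0.8] finger_gap: 0.298 grip_force: 0.5 position: [478.6, 278.6, 186.6] wrist_force: [0.4, -0.1, -0.2] finger_gap: 0.297 grip_force: 0.6
```

View pics/tip.png

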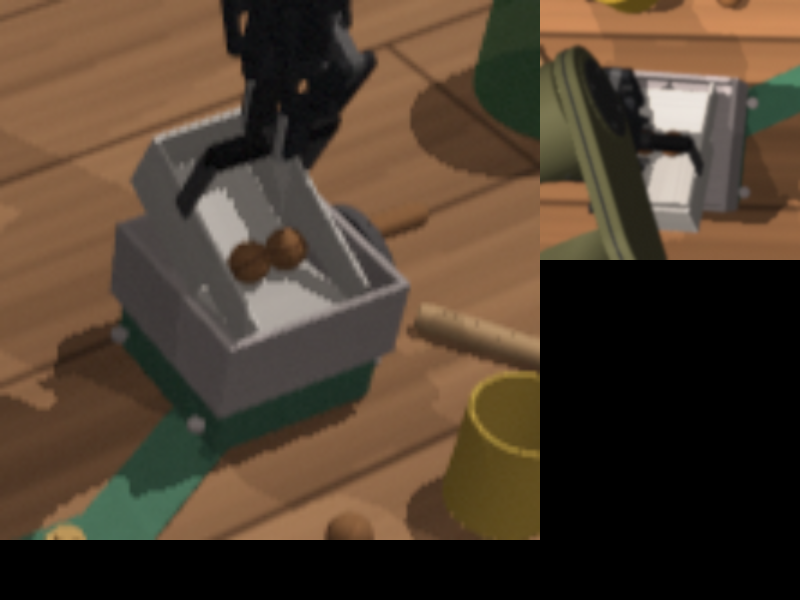

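```bash
python3 -m handwheel '[[0.3,0,0.0125,0.0093,0],[0.3,0,0.0125,0.0093,0],[0.3,0,0.0125,0.0093,0],[0.3,0,0.0125,0.0093,0],[0.3,0,0,0,0]]' | grep -E 'pos|force|gap'|tr '\n' ' '
python3 -m handwheel '[[0.3,0,0.0106,0.0113,0],[0.3,0,0.0106,0.0113,0],[0.3,0,0.0106,0.0113,0],[0.3,0,0.009,0.009,0],[0.3,0,0,0,0],[0.3,0,0,0,0],[0.3,0,0,0,0],[0.3,0,0,0,0]]' | grep -E 'pos|force|gap'|tr '\n' ' '
cat >> h.py <<'E'
def brown(c,u0,v0,u1,v1,amin=8):
    h,s,v=cv2.split(cv2.cvtColor(c['img'],cv2.COLOR_RGB2HSV)); m=((h>5)&(h<15)&(s>125)&(v<150)).astype(np.uint8)
    m2=np.zeros_like(m); m2[v0:v1,u0:u1]=m[v0:v1,u0:u1]
    n,l,st,ce=cv2.connectedComponentsWithStats(m2); return [(st[i].tolist(),ce[i].round(1).tolist()) for i in range(1,n) if st[i][4]>=amin]
E
python3 - <<'E'
from h import *
s=cam('scene');save(s,'s4.npz')
print(brown(load('s3.npz'),355,110,445,190)); print(brown(s,355,110,445,190))
c=s['img'][120:175,372:436]; print(cv2.cvtColor(load('s3.npz')['img'],cv2.COLOR_RGB2HSV)[142,395:415])
E
```

```text
position: [493.5, 278.0, 175.3] wrist_force: [1.6, -0.1, 0.3] finger_gap: 0.301 grip_force: 0.7 position: [505.3, 277.6, 163.1] wrist_force: [0.3, 0.1, 0.8] finger_gap: 0.299 grip_force: 0.0 [([355, 110, 7, 3, 14], [357.4, 110.8]), ([416, 110, 29, 36, 483], [433.7, 122.1]), ([355, 118, 22, 72, 700], [361.1, 161.3]), ([394, 134, 21, 14, 180], [403.9, 140.5]), ([442, 155, 3, 10, 18], [443.3, 159.4]), ([409, 167, 36, 23, 324], [433.9, 181.6])]
[([355, 110, 9, 3, 15], [358.1, 110.6]), ([421, 110, 24, 35, 351], [436.6, 124.5]), ([355, 118, 22, 72, 690], [361.2, 161.1]), ([442, 154, 3, 5, 8], [443.4, 155.9]), ([441, 159, 4, 6, 15], [442.9, 161.5]), ([409, 167, 36, 23, 318], [433.7, 181.7])]
[[ 13 151  64]
 [ 13 158  66]
 [ 12 146  70]
 [ 13 157  65]
 [ 13 147  66]
 [ 11 146  63]
 [ 12 142  70]
 [ 13 145  74]
 [ 14 152  67]
 [ 14 161  65]
 [ 12 158  58]
 [ 13 149  58]
 [ 13 154  58]
 [ 12 149  60]
 [ 13 144  62]
 [ 13 156  59]
 [ 14 148  67]
 [ 12 148  69]
 [ 13 113  70]
 [ 14  37 116]]
```

```bash
python3 - <<'E'
from h import *
t=cam('top');save(t,'t4.npz'); 
for f in('t3.npz','t4.npz'): print(f,brown(load(f),140,240,215,318,4))
C=np.array([485.8,278.4]); f=np.array([.999,-.042])
def row(s,z): return pix(t,[*(C+f*s),z])[0]
print('far rim',row(65,105),'near',row(-65,105),'floor far',row(65,50))
g=t['img']; 
for s in range(-60,70,10): 
    print(s,[tuple(int(x) for x in g[int(round(r[1])),int(round(r[0]))]) for r in [pix(t,[*(C+f*s+np.array([.042,.999])*l),75])[0] for l in (-40,-25,-10,10,25,40)]])
E
```

```text
t3.npz [([140, 242, 9, 2, 14], [143.3, 242.4]), ([151, 243, 6, 2, 8], [154.0, 243.2]), ([212, 279, 3, 24, 58], [213.2, 291.5]), ([159, 285, 6, 1, 6], [161.5, 285.0]), ([172, 285, 6, 2, 10], [174.5, 285.5]), ([192, 309, 23, 9, 62], [208.5, 314.6])]
t4.npz [([164, 240, 4, 5, 11], [165.5, 241.8]), ([164, 250, 24, 13, 175], [176.8, 255.7]), ([212, 279, 3, 24, 56], [213.2, 292.1]), ([202, 309, 13, 9, 52], [210.8, 314.2]), ([191, 316, 9, 2, 10], [194.7, 316.9])]
far rim [175.69011806 249.1057775 ] near [169.86946922 311.17181044] floor far [182.23470273 251.56985856]
-60 [(100, 91, 89), (96, 91, 87), (169, 160, 152), (37, 35, 24), (37, 36, 24), (117, 113, 78)]
-50 [(88, 82, 79), (105, 100, 94), (127, 120, 114), (38, 38, 27), (37, 36, 25), (62, 59, 40)]
-40 [(79, 76, 72), (157, 149, 142), (192, 182, 173), (62, 59, 51), (36, 36, 25), (37, 36, 24)]
-30 [(79, 76, 72), (135, 129, 122), (193, 182, 173), (178, 169, 160), (37, 35, 23), (37, 36, 25)]
-20 [(79, 75, 72), (175, 167, 158), (194, 184, 174), (158, 150, 143), (36, 35, 24), (37, 36, 24)]
-10 [(80, 77, 73), (192, 183, 173), (226, 219, 208), (125, 118, 113), (38, 38, 26), (36, 35, 23)]
0 [(84, 80, 75), (112, 106, 101), (228, 220, 210), (124, 118, 112), (39, 37, 28), (38, 37, 26)]
10 [(80, 76, 73), (34, 31, 32), (197, 186, 177), (188, 178, 169), (34, 33, 29), (37, 37, 26)]
20 [(83, 79, 75), (40, 38, 38), (13, 12, 14), (12, 11, 14), (28, 27, 28), (36, 35, 24)]
30 [(98, 93, 88), (109, 104, 98), (48, 46, 43), (65, 62, 58), (32, 29, 30), (38, 37, 25)]
40 [(113, 107, 102), (214, 203, 193), (100, 67, 43), (148, 141, 133), (44, 43, 42), (34, 33, 24)]
50 [(147, 137, 132), (96, 87, 84), (140, 91, 54), (77, 50, 28), (28, 24, 23), (24, 23, 20)]
60 [(193, 177, 173), (100, 91, 90), (114, 74, 44), (85, 73, 69), (132, 86, 50), (18, 17, 19)]
```

```bash
python3 -m handwheel '[[0.3,0,0,0,0.0278],[0.3,0,0,0,0.0278],[0.3,0,0,0,0.0278],[0.3,0,0,0,0.0278],[0.3,0,0,0,0],[0.3,0,0,0,0]]' | grep -E 'pos|force|gap'|tr '\n' ' '
python3 -m handwheel '[[0.3,0,0,0,0.0278],[0.3,0,0,0,0.0278],[0.3,0,0,0,0],[0.3,0,0,0,0],[0.3,0,0,0,0]]' | grep -E 'pos|force|gap'|tr '\n' ' '
cat > mm.py <<'E'
from h import *
import sys
t=cam('top');save(t,sys.argv[1]); print(brown(t,155,244,212,318,4))
s=cam('scene');save(s,'s_'+sys.argv[1]); print(brown(s,375,120,440,160,4))
# whitish scoop / brown classification grid, along hopper
C=np.array([485.8,278.4]); f=np.array([.999,-.042]); l_=np.array([.042,.999]); H=cv2.cvtColor(t['img'],cv2.COLOR_RGB2HSV)
for z in (65,):
  for q in range(65,-70,-6):
    r=''
    for l in range(-65,66,5):
        u,v=pix(t,[*(C+f*q+l_*-l),z])[0]; h,s_,vv=[int(x) for x in H[int(round(v)),int(round(u))]]
        r+='B' if (s_>115 and h<16 and vv>40) else 'k' if vv<60 else 'W' if vv>170 else 'g' if s_<60 else 'o'
    print(f'{q:4d}',r)
E
python3 mm.py t5.npz
```

```text
position: [505.5, 277.6, 163.2] wrist_force: [1.3, -1.3, 0.7] finger_gap: 0.298 grip_force: 5.4 position: [506.3, 278.1, 164.2] wrist_force: [3.0, 0.6, 4.9] finger_gap: 0.303 grip_force: 14.9 [([176, 244, 2, 2, 4], [176.5, 244.5]), ([183, 252, 11, 11, 87], [188.5, 257.3]), ([171, 254, 6, 6, 27], [173.9, 256.4]), ([203, 310, 9, 8, 26], [209.0, 314.9]), ([180, 315, 20, 3, 34], [187.8, 316.5])]
[([425, 120, 15, 21, 115], [435.1, 127.5])]
  65 kkkkkkkkkkkkgggoooogggggggg
  59 kkkkkkkkkkkoggBBBBBoggWWWgg
  53 kkkkkkkkkBBBggBBBBBBggWWggg
  47 kkkkkkkkkkBBggBBBBBBggggggg
  41 kkkkkkkkkkkggWgoBBogggggggg
  35 kkkkkkkkkkgWWgggggggggggggg
  29 kkkkkkkkkkkgggggggggggggggg
  23 kkkkkkkkkkkkkkkkkWWgggggggg
  17 kkkkkkkkkkkkkkkkkWWgggggggg
  11 kkkkkkkggggkkkkkkgWgggggggg
   5 okkkkkkkgggWWWWgkgWgggggggg
  -1 okkkkkkkggWWWWWWkgggggggggg
  -7 ookkkkkkggWWWWWWgkggggggggg
 -13 ookkkkkkkgWWWWWWgkggggggggg
 -19 ookkkkkkkgWWWWWWgkggggggggg
 -25 oookkkkkkggWWWWWgkggggggWgg
 -31 goookkkkkkgWWWWWggggggggWgg
 -37 ooookkkkkkkgggWgggggggggggg
 -43 ogookkkkkkkgggggggggggggggg
 -49 oooookkkkkkkggggggggggggggg
 -55 oogookkkkkkkggggggggggggWgg
 -61 oogoookkkkkkggggggggggggggg
 -67 ooogookkkkkkkggggggggWggWgg
```

```bash
python3 -m handwheel '[[0.3,0,0,0,-0.0278],[0.3,0,0,0,-0.0278],[0.3,0,0,0,-0.0278],[0.3,0,0,0,-0.0278],[0.3,0,0,0,-0.0278],[0.3,0,0,0,-0.0278],[0.3,0,0,0,-0.0278],[0.3,0,0,0,-0.0278],[0.3,0,0,0,-0.0278],[0.3,0,0,0,-0.0278],[0.3,0,0,0,0],[0.3,0,0,0,0]]' | grep -E 'pos|force|gap'|tr '\n' ' '
python3 mm.py t6.npz | head -14
```

```text
position: [504.0, 277.1, 161.2] wrist_force: [1.1, -0.3, -3.3] finger_gap: 0.301 grip_force: 5.5 [([164, 251, 13, 11, 77], [171.4, 256.1]), ([180, 252, 12, 12, 101], [186.0, 257.3]), ([203, 310, 9, 8, 26], [209.0, 314.9]), ([193, 317, 9, 1, 9], [197.0, 317.0])]
[([422, 120, 18, 21, 147], [433.2, 126.2])]
  65 kkkkkgggoogggggoogggggggggg
  59 kkkkkkgBBBBogoBBBBgggWggggg
  53 kkkkkkBBBBBBgBBBBBBgggggggg
  47 kkkkkkkoBBBBgBBBBBBgggggggg
  41 kkkkkkkkoBBgggBBBoggggggggg
  35 kkkkkkkgggggkkkkgWWgggggggg
  29 kkkkkkkkkkkkkkkkkgggggggggg
  23 kkkkkkkkkkkkkkkkkgggggggggg
  17 kkkkkkkkkkkgggggkgggggggggg
  11 kkkkkkkkkkggggWWgkggggggggg
   5 okkkkkkkkkgggWWWWkkgggggggg
  -1 okkkkkkkkggggWWWWgkgggggggg
```

```bash
python3 -m handwheel '[[0.3,0,0,0,0.0278],[0.3,0,0,0,0.0278],[0.3,0,0,0,0.0278],[0.3,0,0,0,0.0278],[0.3,0,-0.0106,-0.0113,0],[0.3,0,-0.0106,-0.0113,0],[0.3,0,-0.0106,-0.0113,0],[0.3,0,-0.0106,-0.0113,0],[0.3,0,0,0,0],[0.3,0,0,0,0]]' | grep -E 'pos|force|gap'|tr '\n' ' '
python3 mm.py t7.npz | head -14
```

```text
position: [492.9, 278.2, 177.1] wrist_force: [2.4, -0.3, -0.6] finger_gap: 0.299 grip_force: 1.2 [([166, 251, 11, 11, 91], [171.4, 256.5]), ([181, 252, 12, 11, 99], [186.8, 257.0]), ([194, 310, 18, 8, 35], [206.1, 315.5])]
[([417, 120, 23, 19, 173], [431.4, 125.5])]
  65 kkkkkkggoogggggoogggggggggg
  59 kkkkkkgBBBBoggBBBBogggWWWgg
  53 kkkkkkgBBBBBooBBBBBgggWWggg
  47 kkkkkgWBBBBBooBBBBBgggggggg
  41 kkkkkkgoBBBgggoBBBggggWgggg
  35 kkkkkkkgWWWWWWWWWWWWggggggg
  29 kkkkkkkkgWWWWWWWWWWWggggggg
  23 kkkkkkkkkgggggggkkggggggggg
  17 kkkkkkkkkkkkkkkkkkggggggggg
  11 kkkkkkkkkkkkkkkkkkggggggggg
   5 kkkkkkkkkgggkkggggkgggggggg
  -1 kkkkkkggggWWgggWWWgkggggggg
```

```bash
python3 -m handwheel '[[0.3,0,-0.0125,-0.0093,0],[0.3,0,-0.0125,-0.0093,0],[0.3,0,-0.0125,-0.0093,0],[0.3,0,-0.0125,-0.0093,0],[0.3,0,0,0,0],[0.3,0,0,0,0]]' | grep -E 'pos|force|gap'|tr '\n' ' '
python3 mm.py t8.npz | head -18
```

```text
position: [478.4, 279.0, 188.7] wrist_force: [4.6, -0.4, 3.4] finger_gap: 0.297 grip_force: 2.4 [([166, 251, 11, 11, 89], [171.5, 256.4]), ([181, 252, 12, 11, 89], [187.2, 256.8]), ([193, 310, 19, 8, 36], [205.8, 315.5])]
[([416, 120, 24, 21, 177], [431.4, 125.4]), ([403, 159, 6, 1, 6], [405.5, 159.0])]
  65 kkkgggggooggggoBBoogggggggg
  59 kkkkggWBBBBoggBBBBBggggWWgg
  53 kkkkkggBBBBBooBBBBBgggggWgg
  47 kkkkkgWBBBBBooBBBBBogggWggg
  41 kkkkkgWgBBBgggWoBogggggWggg
  35 kkkkkggWWWWWWWWWWWWWggggggg
  29 kkkkkgggWWWWWWWWWWWWggggggg
  23 kkkkkkggWWWWWWWWWWWWggggggg
  17 kkkkkkkgWWWWWWWWWWWWggggggg
  11 kkkkkkkggWWWWWggWWWgggggggg
   5 kkkkkkkkkkkkkkkkkgggggggggg
  -1 kkkkkkkkkkkkkkkkkkggggggggg
  -7 kkkkkkkkkkkkkkkkkkggggggggg
 -13 kkkkkggggggggWWWWkggggggggg
 -19 kkkkkgggggggWWWWWgkgggggggg
 -25 kkkkkkgggggWWWWWWgkkggggggg
```

```bash
python3 -m handwheel '[[0.3,0,-0.012,-0.004,0],[0.3,0,-0.012,-0.004,0],[0.3,0,-0.012,-0.005,0],[0.3,0,-0.012,-0.005,0],[0.3,0,-0.012,-0.005,0],[0.3,0,-0.012,-0.005,0],[0.3,0,0,0,0],[0.3,0,0,0,0]]' | grep -E 'pos|force|gap'|tr '\n' ' '
python3 mm.py t9.npz | head -22
```

```text
position: [455.4, 279.6, 195.4] wrist_force: [-0.3, -0.1, -0.1] finger_gap: 0.302 grip_force: 0.3 [([166, 251, 11, 9, 76], [171.5, 255.6]), ([183, 252, 12, 10, 55], [189.4, 256.6]), ([193, 310, 19, 8, 36], [205.8, 315.5])]
[([417, 120, 23, 21, 178], [431.6, 125.5])]
  65 ggggggggooggggggogogggggWgg
  59 ggggggWBBBBogggBBBBoggWWWgg
  53 gggggggBBBBBogoBBBBoggWWWWg
  47 kkggggWBBBBBogoBBBBggggWWgg
  41 kkkgggWWWWgWWWWWWgWWggggggg
  35 kkkkggWWWWWWWWWWWWWWggggggg
  29 kkkkgggWWWWWWWWWWWWgggggggg
  23 kkkkkggWWWWWWWWWWWWgggggggg
  17 kkkkkggWWWWWWWWWWWWgggggggg
  11 kkkkkggWWWWWWWWWWWWgggggggg
   5 kkkkggggWWWWWWWWWWWgggggggg
  -1 kkkkkkggWWWWWWWWWWWgggggggg
  -7 kkkkkkkggWWWWWWWWWWgggggggg
 -13 kkkkkkkggWWWggggggggggggggg
 -19 kkkkkkkkkgggkgkkggggggggggg
 -25 kkkkkkkkkkkkkkkkkgggggggggg
 -31 kkkkkkkkkkkkkkkkkkggggggggg
 -37 kkkkkggggggWWWWggkkgggggggg
 -43 kkkkkggggWWWWWWWWgkkggggggg
 -49 kkkkkkkggWWWWWWWWWkkggggggg
```

```bash
python3 -m handwheel '[[0.3,0,-0.012,-0.003,0],[0.3,0,-0.012,-0.003,0],[0.3,0,-0.012,-0.002,0],[0.3,0,0,0,0],[0.25,0,0,0,0],[0.2,0,0,0,0],[0.1,0,0,0,0],[0.1,0,0,0,0],[0.1,0,0,0,0],[0.1,0,0,0,0]]' 30| grep -E 'pos|force|gap'|tr '\n' ' '
python3 -m handwheel '[[0.1,0,0,-0.02,0],[0.1,0,0,-0.05,0],[0.1,0,0,-0.1,0],[0.1,0,0,-0.1,0],[0.1,0,0,-0.03,0],[0.1,0,0,0,0],[0.1,0,0,0,0],[0.1,0,0,0,0]]' | grep -E 'pos|force|gap'|tr '\n' ' '
python3 mm.py t10.npz
```

```text
position: [445.1, 280.2, 198.7] wrist_force: [-2.0, 1.1, 4.8] finger_gap: 0.18 grip_force: 30.4 position: [444.4, 279.7, 286.0] wrist_force: [-0.4, -0.5, -3.4] finger_gap: 0.156 grip_force: 29.8 [([186, 252, 9, 12, 84], [189.6, 257.8]), ([183, 310, 29, 8, 62], [198.9, 315.9])]
[([375, 121, 9, 4, 17], [378.6, 122.4]), ([416, 120, 24, 21, 176], [431.5, 125.6])]
  65 ggggWWWWgggWWWggogogggggggg
  59 WWWWWWWWWWWWWWgoBBBoggggggg
  53 WWWWWWWWWWWWWWgoBBBBggggggg
  47 WWWWWWWWWWWWWWgoBBBBggggggg
  41 WWWWWWWWWWWWWWggBBBoggggggg
  35 WWWWWWWWWWWWWgggWgggggggggg
  29 gWWWWWWWWWWWWgggWWWgggggggg
  23 gWWWWWWWWWWWWgggWWWgggggggg
  17 ggWWWWWWWWWWWgggWWggggggggg
  11 ggWWWWWWWWWWWgggWWggggggggg
   5 gggWWWWWWWWWWgggggggggggggg
  -1 gggWWWWWWWWWWggggWggggggggg
  -7 gggWWWWWWWWWWggggWggggggggg
 -13 gggWWWWWWWWWWggggWggggggggg
 -19 ggWWWWWWWWWWWggggWggggggggg
 -25 gggWWWWWWWWWWggggWggggggggg
 -31 gggWgggggggggggggWggggggggg
 -37 kkgggkkkgggkkgkggWggggggggg
 -43 kkkkkkkkkkkkkkkggWggggggggg
 -49 kkkkkkkkkkkkkkkggWggggggggg
 -55 kggWWWWWWWWWWggggWggggggggg
 -61 gggWWWWWWWWWWgggggggggggggg
 -67 gggWWWWWWWWWWgggggggggggggg
```

```bash
python3 - <<'E'
from h import *
t=load('t10.npz'); im=cv2.cvtColor(t['img'],cv2.COLOR_RGB2HSV)
c0=(441,230)
print([im[230,u].tolist() for u in range(395,490,5)])
# per-radius contrast: score circles using V channel gradient on projected circle
g=cv2.GaussianBlur(cv2.cvtColor(t['img'],cv2.COLOR_RGB2LAB).astype(np.float32),(3,3),0)
a=np.linspace(0,2*np.pi,120,endpoint=False)
def samp(cx,cy,r):
    uv=pix(t,np.c_[cx+r*np.cos(a),cy+r*np.sin(a),np.full(120,4)]).astype(np.float32)
    return cv2.remap(g,uv[:,0].reshape(-1,1),uv[:,1].reshape(-1,1),cv2.INTER_LINEAR)[:,0]
best=max((np.median(np.linalg.norm(samp(x,y,71)-samp(x,y,79),axis=1)),x,y) for x in np.arange(600,635,1) for y in np.arange(-325,-290,1)); print(best)
E
```

```text
[[13, 140, 173], [13, 141, 176], [13, 142, 178], [16, 126, 235], [14, 135, 211], [15, 133, 229], [14, 135, 214], [14, 134, 219], [16, 127, 235], [14, 135, 217], [14, 134, 190], [15, 130, 229], [14, 135, 206], [16, 128, 233], [14, 135, 214], [14, 136, 214], [13, 142, 182], [13, 142, 185], [13, 142, 185]]
(np.float32(31.27512), np.int64(614), np.int64(-305))
```

```bash
python3 - <<'E'
from h import *
for f in ('t10.npz','t3.npz'):
    t=load(f); im=cv2.cvtColor(t['img'],cv2.COLOR_RGB2HSV)
    m=np.zeros((480,640),np.uint8); m[185:275,395:490]=(im[185:275,395:490,2]>200)
    m=cv2.morphologyEx(m,cv2.MORPH_CLOSE,np.ones((5,5))); m=cv2.morphologyEx(m,cv2.MORPH_OPEN,np.ones((5,5)))
    c=max(cv2.findContours(m,0,1)[0],key=cv2.contourArea)
    P=onz(t,c[:,0].astype(float),4)[:,:2]; q,r=cv2.minEnclosingCircle(P.astype(np.float32)); print(f,q,r,cv2.contourArea(c))
    M=cv2.moments(c); print(onz(t,[(M['m10']/M['m00'],M['m01']/M['m00'])],4))
plan((614,-305,280,87.6))
E
```

```text
t10.npz (615.590087890625, -304.6346740722656) 75.179443359375 3176.0
[[ 614.53670955 -304.24865398    4.        ]]
t3.npz (615.7476806640625, -304.7789306640625) 75.35462951660156 3180.0
[[ 614.59418952 -304.31844348    4.        ]]
now [444.5 279.8 286.4] yaw 87.6 F [ 0.3 -0.3 -3.4] gap 0.152 t 70.3
-> (614, -305, 280, 87.6) total [-1.9235  0.6469  0.0213] = 14 x [-0.1374  0.0462  0.0015] | twist -0.0001 = 1 x -0.0001
```

```bash
python3 -m handwheel '[[0.1,-0.1374,0.0462,0,0],[0.1,-0.1374,0.0462,0,0],[0.1,-0.1374,0.0462,0,0],[0.1,-0.1374,0.0462,0,0],[0.1,-0.1374,0.0462,0,0],[0.1,-0.1374,0.0462,0,0],[0.1,-0.1374,0.0462,0,0],[0.1,-0.1374,0.0462,0,0],[0.1,-0.1374,0.0462,0,0],[0.1,-0.1374,0.0462,0,0],[0.1,-0.1374,0.0462,0,0],[0.1,-0.1374,0.0462,0,0]]' | grep pos
python3 -m handwheel '[[0.1,-0.1374,0.0462,0,0],[0.1,-0.1374,0.0462,0,0],[0.1,0,0,0,0.0431],[0.1,0,0,0,0.0431],[0.1,0,0,0,0.0431],[0.1,0,0,0,0.0431],[0.1,0,0,0,0.0431],[0.1,0,0,0,0.0431],[0.1,0,0,0,0.0431],[0.1,0,0,0,0.0431],[0.1,0,0,0,0.0431],[0.1,0,0,0,0.0431]]' | grep pos
python3 -m handwheel '[[0.1,0,0,0.1,0],[0.1,0,0,0.15,0],[0.1,0,0,0.1,0],[0.1,0,0,0,0],[0.1,0,0,0,0]]' | grep pos
python3 -c "
from h import *
plan((616,-304.5,102,10))"
```

```text
position: [590.3, -222.8, 287.1]
position: [614.3, -304.5, 286.9]
position: [614.3, -304.5, 182.6]
now [ 614.3 -304.5  182.6] yaw 10.0 F [ 0.3 -0.4 -1.9] gap 0.158 t 73.2
-> (616, -304.5, 102, 10) total [0.0054 0.0011 0.2686] = 2 x [0.0027 0.0006 0.1343] | twist -0.0 = 1 x -0.0
```

```bash
python3 -m handwheel '[[0.1,0.0054,0.0011,0.12,0],[0.1,0,0,0.1,0],[0.1,0,0,0.04,0],[0.1,0,0,0,0],[0.1,0,0,0,0]]' | grep -E 'pos|wrist_f'
for i in 1 2 3 4 5; do python3 -m handwheel '[[0.1,0,0,0.006,0],[0.1,0,0,0,0],[0.1,0,0,0,0]]' | grep -E 'pos|wrist_f'|tr '\n' ' '; done
```

```text
position: [617.7, -305.5, 108.2]
wrist_force: [0.0, -0.2, -2.2]
position: [616.9, -305.0, 105.0] wrist_force: [0.3, 0.1, -4.3] position: [617.1, -305.1, 103.0] wrist_force: [0.1, -0.5, 1.2] position: [617.8, -305.3, 102.6] wrist_force: [1.6, 1.5, 6.6] position: [618.8, -305.1, 102.2] wrist_force: [1.0, 1.7, 9.6] position: [619.0, -305.1, 102.1] wrist_force: [-1.1, 3.7, 16.1]
```

```bash
python3 -m handwheel '[[0.1,0,0,-0.01,0],[0.1,0,0,-0.004,0],[0.1,0,0,0,0],[0.1,0,0,0,0]]' | grep -E 'pos|wrist_f'
python3 -m handwheel '[[0.3,0,0,0,0],[0.5,0,0,0,0],[0.5,0,0,0,0],[0.5,0,0,0,0],[0.5,0,0,-0.08,0],[0.5,0,0,-0.15,0],[0.5,0,0,-0.15,0],[0.5,0,0,-0.15,0],[0.5,0,0,0,0]]' | grep -E 'pos|wrist_f'
python3 - <<'E'
from h import *
plan((616,-304.5,246,10))
w=cam('wrist');save(w,'w14.npz'); g=cv2.cvtColor(w['img'],cv2.COLOR_RGB2GRAY)
for v in (180,220,260): print(v,g[v,290:366:2])
print(g[140:330:3,327])
print(pix(w,[615,-304.5,118]))
E
```

```text
position: [617.9, -305.1, 102.4]
wrist_force: [4.0, 0.4, 7.6]
position: [619.2, -306.5, 269.6]
wrist_force: [1.1, 0.7, 1.3]
now [ 619.2 -306.5  269.6] yaw 10.0 F [1.1 0.7 1.3] gap 0.5 t 76.5
-> (616, -304.5, 246, 10) total [-0.0095 -0.0084  0.0785] = 1 x [-0.0095 -0.0084  0.0785] | twist -0.0 = 1 x -0.0
180 [156 156 156 154 191 234 211 213 214 213 218 152  74  81  79  80  79  79
  76  66 246 231 231 231 232 231 232 231 231 232 227 157 159 159 161 143
 139 139]
220 [125 126 126 126 118 230 217 216 215 214 216 201  67  78  74  75  76  76
  73  84 225 213 213 213 214 213 213 213 212 216 187 125 126 126 126 120
 120 111]
260 [139 140 140 139 140 140 141 140 139 140 141 132  58  67  68  68  70  70
  66  66 147 139 140 140 141 139 140 140 140 140 131 112  93 110 129 139
 138 139]
[158 171 158 145 152 146 155 106  78  68  81  62  68  67  68  68  67  68
  68  67  65  64  64  64  65  64  64  63  63  62  62  62  65  65  65  62
  60  56  58  59  57  57  56  56  55  50 139 128 128 133 138 141 141  59
  60  61  60  59  59  59  58  53  85 150]
[[320.32143051 226.93299616]]
```

```bash
python3 - <<'E'
from h import *
w=load('w14.npz'); P=onz(w,[(321.3,180),(321.5,260),(321.3,162),(321.5,277)],117); print(P, (P[2]+P[3])/2)
t=cam('top');save(t,'t11.npz'); s=cam('scene');save(s,'s11.npz')
# white scoop body vs projected model: score candidate origins in top image by edges of back wall/side rims
g=cv2.GaussianBlur(cv2.cvtColor(t['img'],cv2.COLOR_RGB2GRAY),(3,3),0).astype(np.float32)
def score(c,img,x,y,yw,z0=4):
    a=np.radians(yw);ex=np.array([np.cos(a),np.sin(a)]);ey=np.array([-ex[1],ex[0]]); S=0;n=0
    sgn=[]
    for p,q,o in (((48,-36),(48,36),(1,0)),((12,44),(45,44),(0,1)),((12,-44),(45,-44),(0,-1)),((-40,44),(-15,44),(0,1)),((-40,-44),(-15,-44),(0,-1))):
        for k in np.linspace(0,1,25):
            l=np.array(p)*(1-k)+np.array(q)*k
            for d,sg in ((3,-1),(-1.5,1)):
                m=l+d*np.array(o); X=[x+ex[0]*m[0]+ey[0]*m[1],y+ex[1]*m[0]+ey[1]*m[1],z0+55]; u=pix(c,X)[0]
                S+=sg*cv2.getRectSubPix(img,(1,1),(float(u[0]),float(u[1])))[0,0]
    return S
for f in ('t0.npz','t11.npz'):
    c=load(f); img=cv2.GaussianBlur(cv2.cvtColor(c['img'],cv2.COLOR_RGB2GRAY),(3,3),0).astype(np.float32)
    x0,y0=(618,-300) if f=='t0.npz' else (617,-305)
    print(f,sorted(((score(c,img,x,y,yw),x,y,yw) for x in range(x0-9,x0+10,2) for y in range(y0-9,y0+10,2) for yw in (96,98,100,102,104)),reverse=True)[:4])
E
```

```text
[[ 654.19106947 -298.52847872  117.        ]
 [ 585.07218283 -310.72717173  117.        ]
 [ 668.43509314 -296.05127788  117.        ]
 [ 569.01449715 -313.52268709  117.        ]] [ 618.72479515 -304.78698248  117.        ]
t0.npz [(np.float32(3937.7192), 623, -309, 100), (np.float32(3763.6829), 621, -309, 100), (np.float32(3621.8264), 621, -309, 98), (np.float32(3603.9102), 623, -309, 98)]
t11.npz [(np.float32(2848.2278), 616, -300, 102), (np.float32(2844.1296), 616, -302, 102), (np.float32(2805.7427), 616, -300, 104), (np.float32(2720.0806), 618, -302, 104)]
```

```bash
python3 - <<'E'
from h import *
t=load('t11.npz')
# candidate walnuts: darker brown round blobs vs local table colour
im=cv2.cvtColor(t['img'],cv2.COLOR_RGB2HSV); h,s,v=cv2.split(im)
for f in ('t0.npz','t11.npz'):
    c=load(f); g=cv2.GaussianBlur(cv2.cvtColor(c['img'],cv2.COLOR_RGB2GRAY),(5,5),0)
    H=cv2.HoughCircles(g,cv2.HOUGH_GRADIENT,1,10,param1=60,param2=11,minRadius=5,maxRadius=9)
    o=[]
    for u,vv,r in (H[0] if H is not None else []):
        p=c['img'][int(vv)-2:int(vv)+3,int(u)-2:int(u)+3].reshape(-1,3).mean(0); hs=cv2.cvtColor(np.uint8([[p]]),cv2.COLOR_RGB2HSV)[0,0]
        if hs[0]<17 and hs[1]>115 and p[0]<165 and vv>70: o.append((round(float(u)),round(float(vv)),round(float(r)),p.round().tolist()))
    print(f,o)
# wrench bright grey pixels on the mat
m=np.zeros((480,640),np.uint8); m[275:350,340:500]=((s[275:350,340:500]<60)&(v[275:350,340:500]>110))
m=cv2.morphologyEx(m,cv2.MORPH_OPEN,np.ones((2,2))); cs=cv2.findContours(m,0,1)[0]; k=max(cs,key=cv2.contourArea); r=cv2.minAreaRect(k); print('wrench rect',r, onz(t,cv2.boxPoints(r),15)[:,:2].round())
plan((430,-219,200,96))
print('stray',brown(t,190,195,220,220))
E
```

```text
t0.npz [(430, 240, 7, [134.0, 87.0, 52.0]), (204, 208, 7, [148.0, 96.0, 56.0]), (428, 220, 6, [151.0, 99.0, 58.0])]
t11.npz [(192, 258, 8, [110.0, 71.0, 42.0]), (204, 208, 7, [159.0, 104.0, 61.0]), (172, 256, 7, [145.0, 94.0, 56.0])]
wrench rect ((376.1097412109375, 315.9878234863281), (27.387022018432617, 67.14237213134766), 83.6598129272461) [[ 439.  -79.]
 [ 459. -227.]
 [ 399. -234.]
 [ 379.  -86.]]
now [ 616.  -304.6  259.1] yaw 10.0 F [-0.1 -0.3 -1. ] gap 0.499 t 76.7
-> (430, -219, 200, 96) total [-0.5611 -0.3884  0.197 ] = 5 x [-0.1122 -0.0777  0.0394] | twist -0.4778 = 11 x -0.0434
stray [([199, 201, 16, 14, 131], [207.9, 208.0])]
```

```bash
python3 -c "
from h import *
plan((658,239,200,10))"
python3 -m handwheel '[[0.5,0,-0.1,0,0],[0.5,0.013,-0.155,0,0],[0.5,0.013,-0.155,0,0],[0.5,0.013,-0.155,0,0],[0.5,0.013,-0.155,0,0],[0.5,0.013,-0.155,0,0],[0.5,0.013,-0.155,0,0],[0.5,0.013,-0.155,0,0],[0.5,0.013,-0.155,0,0],[0.5,0.013,-0.155,0,0],[0.5,0.013,-0.155,0,0],[0.5,0.013,-0.155,0,0]]' | grep pos
python3 -c "
from h import *
plan((658,239,150,10))"
```

```text
now [ 616.  -304.6  259.1] yaw 10.0 F [-0.1 -0.3 -1. ] gap 0.499 t 76.7
-> (658, 239, 200, 10) total [ 0.4522 -1.7601  0.197 ] = 13 x [ 0.0348 -0.1354  0.0152] | twist -0.0 = 1 x -0.0
position: [562.9, 237.5, 256.4]
now [562.9 237.5 256.4] yaw 10.0 F [ 1.2 -0.6 -0.2] gap 0.502 t 77.9
-> (658, 239, 150, 10) total [0.3132 0.05   0.3548] = 4 x [0.0783 0.0125 0.0887] | twist -0.0 = 1 x -0.0
```

```bash
python3 -m handwheel '[[0.5,0.0783,0.0125,0.0887,0],[0.5,0.0783,0.0125,0.0887,0],[0.5,0.0783,0.0125,0.0887,0],[0.5,0.0783,0.0125,0.0887,0],[0.5,0,0,0,0],[0.5,0,0,0,0]]' | grep pos
cat > ball.py <<'E'
from h import *
w=cam('wrist'); save(w,'wb.npz'); s=robot.sense()
e=pix(w,[657.7,238.6,14.5])[0]; print('expected',e)
g=cv2.GaussianBlur(cv2.cvtColor(w['img'],cv2.COLOR_RGB2GRAY),(5,5),0)
R=int(w['K'][0,0]*14.5/(s['position'][2]+142-14))
H=cv2.HoughCircles(g,cv2.HOUGH_GRADIENT,1,40,param1=60,param2=15,minRadius=int(R*.8),maxRadius=int(R*1.25))
for u,v,r in H[0]:
    if np.hypot(u-e[0],v-e[1])<90:
        p=w['img'][int(v),int(u)]; print(u,v,r,R,p,onz(w,[(u,v)],14.5))
E
python3 ball.py; python3 -c "
from h import *
plan((657.7,238.6,150,10),(657.7,238.6,4,10))"
```

```text
position: [657.9, 237.0, 149.4]
expected [323.09615876 225.37263898]
323.5 226.5 17.0 18 [163 116  77] [[656.82616298 238.1189753   14.5       ]]
now [658.7 237.4 151.7] yaw 10.0 F [-0.4  0.3  0.8] gap 0.503 t 78.5
-> (657.7, 238.6, 150, 10) total [-0.0024 -0.0046  0.0057] = 1 x [-0.0024 -0.0046  0.0057] | twist -0.0001 = 1 x -0.0001
-> (657.7, 238.6, 4, 10) total [0.     0.     0.4867] = 4 x [0.     0.     0.1217] | twist 0.0 = 1 x 0.0
```

```bash
python3 -m handwheel '[[0.55,-0.004,-0.0035,0.1,0],[0.55,0,0,0.14,0],[0.55,0,0,0.14,0],[0.55,0,0,0.07,0],[0.55,0,0,0.035,0],[0.55,0,0,0,0],[0.55,0,0,0,0],[0.1,0,0,0,0],[0.1,0,0,0,0],[0.1,0,0,0,0],[0.1,0,0,0,0],[0.1,0,0,0,0]]' 25
python3 -m handwheel '[[0.1,0,0,-0.05,0],[0.1,0,0,-0.15,0],[0.1,0,0,-0.15,0],[0.1,0,0,-0.15,0],[0.1,0,0,0,0],[0.1,0,0,0,0]]'
python3 -c "
from h import *
plan((480,280,155,10),(480,280,85,10))"
```

```text
time: 79.75
position: [660.1, 238.9, 10.5]
orientation: [0.996, 0.087, 0.002, -0.0]
wrist_force: [-0.2, 0.1, 6.5]
finger_gap: 0.322
grip_force: 24.5
time: 80.35
position: [659.4, 238.7, 161.0]
orientation: [0.996, 0.087, 0.002, -0.0]
wrist_force: [-0.0, -0.0, -1.5]
finger_gap: 0.319
grip_force: 24.7
now [659.4 238.7 161. ] yaw 10.0 F [-0.  -0.  -1.5] gap 0.319 t 80.3
-> (480, 280, 155, 10) total [-0.5651 -0.2393  0.0199] = 5 x [-0.113  -0.0479  0.004 ] | twist -0.0 = 1 x -0.0
-> (480, 280, 85, 10) total [0.     0.     0.2333] = 2 x [0.     0.     0.1167] | twist 0.0 = 1 x 0.0
```

```bash
python3 -m handwheel '[[0.1,-0.113,-0.0479,0,0],[0.1,-0.113,-0.0479,0,0],[0.1,-0.113,-0.0479,0,0],[0.1,-0.113,-0.0479,0,0],[0.1,-0.113,-0.0479,0,0],[0.1,0,0,0.1,0],[0.1,0,0,0.13,0],[0.1,0,0,0,0],[0.1,0,0,0,0],[0.4,0,0,0,0],[0.45,0,0,0,0],[0.45,0,0,0,0]]' | grep pos
python3 -m handwheel '[[0.45,0,0,-0.1,0],[0.45,0,0,-0.15,0],[0.45,0,0,-0.15,0],[0.45,0,0,0,0],[0.45,0,0,0,0]]' | grep pos
python3 -c "
from h import *
plan((430,-160,230,10),(430,-160,200,96))"
```

```text
position: [480.1, 280.1, 90.5]
position: [480.1, 280.3, 211.6]
now [480.1 280.3 211.6] yaw 10.0 F [-0.2 -0.  -0.7] gap 0.45 t 82.0
-> (430, -160, 230, 10) total [-0.4192  1.4162 -0.0613] = 10 x [-0.0419  0.1416 -0.0061] | twist -0.0 = 1 x -0.0
-> (430, -160, 200, 96) total [0.  0.  0.1] = 1 x [0.  0.  0.1] | twist -0.4778 = 11 x -0.0434
```

Now check the wrench on its mat with the wrist camera.

```bash
python3 -m handwheel '[[0.45,-0.0419,0.1416,-0.006,0],[0.45,-0.0419,0.1416,-0.006,0],[0.45,-0.0419,0.1416,-0.006,0],[0.45,-0.0419,0.1416,-0.006,0],[0.45,-0.0419,0.1416,-0.006,0],[0.45,-0.0419,0.1416,-0.006,0],[0.45,-0.0419,0.1416,-0.006,0],[0.45,-0.0419,0.1416,-0.006,0],[0.45,-0.0419,0.1416,-0.006,0],[0.45,-0.0419,0.1416,-0.006,0],[0.45,0,0,0,0],[0.45,0,0,0,0]]' | grep pos
python3 -m handwheel '[[0.45,0,0,0,-0.0434],[0.45,0,0,0,-0.0434],[0.45,0,0,0,-0.0434],[0.45,0,0,0,-0.0434],[0.45,0,0,0,-0.0434],[0.45,0,0,0,-0.0434],[0.45,0,0,0,-0.0434],[0.45,0,0,0,-0.0434],[0.45,0,0,0,-0.0434],[0.45,0,0,0,-0.0434],[0.45,0,0,0,-0.0434],[0.45,0,0,0,0]]' | grep pos
python3 - <<'E'
from h import *
np.set_printoptions(precision=1,suppress=True,linewidth=200)
w=cam('wrist');save(w,'w15.npz'); 
h,s,v=cv2.split(cv2.cvtColor(w['img'],cv2.COLOR_RGB2HSV))
m=((s<45)&(v>120)).astype(np.uint8); m[400:]=0
n,l,st,ce=cv2.connectedComponentsWithStats(cv2.morphologyEx(m,cv2.MORPH_CLOSE,np.ones((7,7))))
for i in range(1,n):
    if st[i][4]>400: print(st[i],ce[i])
i=1+np.argmax(st[1:,4]); 
for r in range(st[i][1],st[i][1]+st[i][3],12):
    c=np.where(l[r]==i)[0]; print(r,c.min(),c.max(),onz(w,[(c.min(),r),(c.max(),r)],16)[:,:2].ravel())
md=((v<60)&(s<90)).astype(np.uint8); md[330:]=0; n2,l2,st2,_=cv2.connectedComponentsWithStats(md); print([st2[k].tolist() for k in range(1,n2) if st2[k][4]>500])
g=seg(w); n3,l3,st3,ce3=cv2.connectedComponentsWithStats(cv2.morphologyEx(g,cv2.MORPH_CLOSE,np.ones((9,9)))); print('worm',[(st3[k].tolist(),ce3[k].tolist(),onz(w,[ce3[k]],22)) for k in range(1,n3) if st3[k][4]>80])
print(pix(w,[[415,-118.7,17],[426,-219,16],[427.9,-233.8,3]]))
E
```

```text
position: [428.0, -160.8, 225.2]
position: [428.8, -158.6, 225.8]
[ 286  119   61  244 4655] [321.7 219.8]
[283 120  16  37 534] [290.1 138.3]
[ 432  300  105   95 4613] [482.3 330.8]
119 330 340 [426.  -77.4 435.2 -76.4]
131 328 342 [425.4 -88.2 438.3 -86.8]
143 329 342 [427.5 -98.8 439.7 -97.5]
155 329 342 [ 428.7 -109.8  441.  -108.5]
167 286 346 [ 388.8 -125.5  446.2 -119.3]
179 286 346 [ 389.7 -137.   447.7 -130.8]
191 287 346 [ 391.5 -148.6  449.1 -142.5]
203 294 339 [ 399.3 -159.9  443.7 -155.2]
215 308 327 [ 414.2 -170.7  433.2 -168.7]
227 309 327 [ 416.4 -183.2  434.6 -181.2]
239 309 327 [ 417.6 -196.   436.  -194.1]
251 310 327 [ 419.8 -209.1  437.4 -207.2]
263 310 328 [ 421.1 -222.5  439.9 -220.5]
275 311 328 [ 423.4 -236.1  441.4 -234.2]
287 311 328 [ 424.8 -250.2  443.  -248.3]
299 312 328 [ 427.2 -264.5  444.6 -262.7]
311 313 327 [ 429.7 -279.2  445.1 -277.6]
323 312 328 [ 430.1 -294.5  447.8 -292.6]
335 312 329 [ 431.6 -310.   450.7 -307.9]
347 313 329 [ 434.2 -325.8  452.4 -323.8]
359 315 328 [ 438.1 -341.9  453.1 -340.3]
[[329, 239, 34, 91, 1341], [266, 271, 45, 59, 1692]]
worm [([297, 172, 22, 20, 379], [307.4538258575198, 181.21899736147756], array([[ 410.8, -135.8,   22. ]])), ([409, 283, 95, 67, 1477], [449.07176709546377, 306.04536222071766], array([[ 574.9, -254. ,   22. ]]))]
[[313.7 163. ]
 [315.  260.4]
 [315.7 268.5]]
```

```bash
python3 -c "
from h import *
plan((430.5,-221.3,225,97.2),(430.5,-221.3,9,97.2),(430.5,-221.3,30,97.2),(428.8,-244.3,30,96.2))"
```

```text
now [ 428.8 -158.9  225.9] yaw 95.9 F [0.4 0.9 0.1] gap 0.45 t 84.5
-> (430.5, -221.3, 225, 97.2) total [-0.2076 -0.0159  0.003 ] = 2 x [-0.1038 -0.0079  0.0015] | twist -0.0072 = 1 x -0.0072
-> (430.5, -221.3, 9, 97.2) total [0.   0.   0.72] = 5 x [0.    0.    0.144] | twist -0.0 = 1 x -0.0
-> (430.5, -221.3, 30, 97.2) total [ 0.    0.   -0.07] = 1 x [ 0.    0.   -0.07] | twist -0.0 = 1 x -0.0
-> (428.8, -244.3, 30, 96.2) total [-0.0754 -0.0152 -0.    ] = 1 x [-0.0754 -0.0152 -0.    ] | twist 0.0056 = 1 x 0.0056
```

```bash
python3 -m handwheel '[[0.45,-0.1038,-0.008,0,-0.0072],[0.45,-0.1038,-0.008,0,0],[0.45,0,0,0.14,0],[0.45,0,0,0.15,0],[0.45,0,0,0.15,0],[0.45,0,0,0.15,0],[0.45,0,0,0.09,0],[0.45,0,0,0.035,0],[0.45,0,0,0,0],[0.45,0,0,0,0]]' 60|grep -E 'pos|wrist'
python3 -m handwheel '[[0.1,0,0,0,0],[0.1,0,0,0,0],[0.1,0,0,0,0],[0.1,0,0,0,0],[0.1,0,0,-0.03,0],[0.1,0,0,-0.05,0],[0.1,0,0,0,0],[0.1,-0.0377,-0.0076,0,0.0056],[0.1,-0.0377,-0.0076,0,0],[0.1,0,0,0,0],[0.1,0,0,0,0]]'|grep -E 'pos|wrist|gap'
python3 -c "
from h import *
plan((428.8,-244.3,12,96.2))"
```

```text
position: [432.5, -223.2, 13.7]
wrist_force: [0.1, -0.8, -1.1]
position: [429.1, -246.5, 35.8]
wrist_force: [-0.0, -1.0, -3.1]
finger_gap: 0.166
now [ 429.1 -246.5   35.8] yaw 96.1 F [-0.  -1.  -3.1] gap 0.166 t 86.6
-> (428.8, -244.3, 12, 96.2) total [ 0.0074 -0.0002  0.0795] = 1 x [ 0.0074 -0.0002  0.0795] | twist -0.0003 = 1 x -0.0003
```

```bash
python3 -m handwheel '[[0.1,0.0074,0,0.05,0],[0.1,0,0,0,0],[0.1,0,0,0,0]]'|grep -E 'pos|wrist'
for i in 1 2 3 4 5; do python3 -m handwheel '[[0.1,0,0,0.006,0],[0.1,0,0,0,0],[0.1,0,0,0,0]]' | grep -E 'pos|wrist_f|gap'|tr '\n' ' '; done
```

```text
position: [428.5, -243.0, 20.6]
wrist_force: [0.4, -0.2, -4.5]
position: [429.2, -243.6, 19.7] wrist_force: [0.1, 0.4, -3.3] finger_gap: 0.166 position: [429.3, -243.8, 17.8] wrist_force: [-0.4, -0.4, -2.9] finger_gap: 0.165 position: [429.2, -243.8, 15.9] wrist_force: [-0.4, -1.5, -3.1] finger_gap: 0.168 position: [429.4, -243.9, 14.8] wrist_force: [-2.4, 0.1, 4.8] finger_gap: 0.165 position: [429.5, -244.0, 14.7] wrist_force: [-8.7, 3.9, 18.5] finger_gap: 0.169
```

Contact: release, retreat and verify.

```bash
python3 -m handwheel '[[0.1,0,0,-0.008,0],[0.1,0,0,0,0],[0.45,0,0,0,0],[0.45,0,0,0,0],[0.45,0,0,0,0],[0.45,0,0,-0.1,0],[0.45,0,0,-0.15,0],[0.45,0,0,-0.15,0],[0.45,0,0,-0.15,0],[0.45,0.14,0,-0.1,0],[0.45,0.14,0,0,0],[0.45,0,0,0,0]]'|grep -E 'pos|wrist'
python3 - <<'E'
from h import *
np.set_printoptions(precision=1,suppress=True,linewidth=200)
w=cam('wrist');save(w,'w16.npz'); 
h,s,v=cv2.split(cv2.cvtColor(w['img'],cv2.COLOR_RGB2HSV))
m=((s<45)&(v>120)).astype(np.uint8); m[400:]=0
n,l,st,ce=cv2.connectedComponentsWithStats(cv2.morphologyEx(m,cv2.MORPH_CLOSE,np.ones((7,7))))
i=1+np.argmax(st[1:,4]); print(st[i])
for r in range(st[i][1],st[i][1]+st[i][3],20):
    c=np.where(l[r]==i)[0]; print(r,c.min(),c.max(),onz(w,[(c.min(),r),(c.max(),r)],16)[:,:2].ravel())
g=seg(w); n3,l3,st3,ce3=cv2.connectedComponentsWithStats(cv2.morphologyEx(g,cv2.MORPH_CLOSE,np.ones((9,9)))); print('worm',[(st3[k].tolist(),onz(w,[ce3[k]],22)) for k in range(1,n3) if st3[k][4]>80])
t=cam('top');save(t,'t12.npz')
for f in ('t12.npz',):
    c=load(f); g=cv2.GaussianBlur(cv2.cvtColor(c['img'],cv2.COLOR_RGB2GRAY),(5,5),0)
    H=cv2.HoughCircles(g,cv2.HOUGH_GRADIENT,1,10,param1=60,param2=11,minRadius=5,maxRadius=9)
    for u,vv,r in H[0]:
        p=c['img'][int(vv)-2:int(vv)+3,int(u)-2:int(u)+3].reshape(-1,3).mean(0); hs=cv2.cvtColor(np.uint8([[p]]),cv2.COLOR_RGB2HSV)[0,0]
        if hs[0]<17 and hs[1]>115 and p[0]<165 and vv>70: print(u,vv,r,p,onz(c,[(u,vv)],64.5))
# bystander change check
d=cv2.absdiff(load('t0.npz')['img'],c['img']).max(2); 
for n_,(u,v_) in dict(mug=(147,197),honey=(285,158),cream=(534,247),tub=(233,165),spoonh=(88,206),spoont=(120,258)).items(): print(n_,int(np.percentile(d[v_-22:v_+22,u-22:u+22],90)))
E
```

```text
position: [420.4, -158.7, 210.2]
wrist_force: [0.1, -0.8, 0.3]
[ 291  142   63  244 4916]
142 341 346 [429.9 -96.  434.4 -95.5]
162 335 349 [ 426.7 -114.2  439.5 -112.7]
182 321 352 [ 416.  -133.9  444.7 -130.6]
202 291 353 [ 389.8 -156.   448.3 -149.4]
222 292 352 [ 392.4 -175.5  450.1 -169.1]
242 313 332 [ 414.7 -193.7  433.3 -191.6]
262 314 332 [ 417.9 -214.8  435.8 -212.8]
282 314 332 [ 420.1 -236.8  438.5 -234.8]
302 315 332 [ 423.6 -259.7  441.2 -257.7]
322 315 331 [ 426.1 -283.6  443.  -281.7]
342 315 331 [ 428.7 -308.5  446.  -306.6]
362 315 332 [ 431.4 -334.5  450.2 -332.4]
382 317 332 [ 436.5 -361.4  453.4 -359.5]
worm [([303, 197, 22, 19, 407], array([[ 411.3, -155.7,   22. ]])), ([415, 290, 106, 69, 1641], array([[ 573.9, -253.5,   22. ]]))]
178.5 284.5 8.4 [133.   86.6  50.4] [[477.7 276.5  64.5]]
172.5 255.5 7.1 [138.9  90.2  53. ] [[540.4 292.8  64.5]]
191.5 258.5 8.4 [124.5  80.3  47.3] [[534.7 250.9  64.5]]
mug 6
honey 7
cream 6
tub 7
spoonh 7
spoont 6
```

```bash
python3 -c "
from cell import ticket
print(ticket.sign_off())"
```

```text
the job is handed in; nothing more can be done
None
```

The job is handed in: by camera measurement, not by eye, the nut is at its stop, the wrench lies along its mat, the scoop is empty and upright on its coaster, and three walnuts (two from the scoop, one stray) are in the hopper. The bystanders look unmoved. At the stop the wrench over-turned about 12°, the jaw opened about 2 mm, and the nut stayed put.

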